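# Load the bench shaker and hang its guard door

## Robot

A 6-joint arm with a two-finger parallel gripper is mounted at the origin on the work surface. World frame = base frame: x ahead of the robot, y to its left, z up, the work surface at z = 0. Lengths are in m, angles in rad, forces in N, time in s.
With the tool pointing down it reaches from about 0.375 to 0.9 m from the base axis. Payload 3.1 kg.
Tool frame: the origin (TCP) lies on the centre line of the jaws, within the pads' length; the fingertips stand robot.tip_reach ahead of it and the grasp point (between the pads) is the TCP (robot.tip_reach is the distance from the TCP to the fingertips, in m); z points along the fingers, y is the direction in which the jaws open and shut (so a half turn about z gives the same grasp; the last joint's range is limited). The gripper opens to 87 mm and grips with 3 to 60 N. Pads are 19 mm wide; open, the fingers measure 117 mm over their backs; the gripper's body (75 mm by 190 mm) begins 51 mm behind the grasp point.
Start: joints at [1.157, 0.527, 1.433, -0, 1.181, -0.178], TCP at [0.146, 0.608, 0.242] pointing down, gripper open.
Joint ranges: [-3.08, 3.08], [-0.75, 2.2], [0.22, 2.44], [-1.43, 4.57], [0, 2.65], [-2.85, 2.85]. Speed limits (rad/s): [2.79, 2.79, 3.14, 3.14, 3.14, 3.14].

## Interface

Orientations are given as a unit quaternion [x, y, z, w].
In Python, from rig import telemetry, viewer, robot gives the robot as it stands. The module is installed in compiled form; this text tells all that it offers.
- The arm moves only by the tool step_arm, never from a script. Its argument "targets" is a list of rows, each an object of numbers: "dx", "dy", "dz": the shift along the tool's x, y, z in m; "rx", "ry", "rz": the turn, a rotation vector about the tool's x, y, z in degrees. In form: [{"dx": .., "dy": .., "dz": .., "rx": .., "ry": .., "rz": ..}, ...]. A call has exactly 5 rows; each row is the pose to reach, as a shift and turn from the pose measured when the call began, along the tool's axes at that moment; what a row does not reach only later rows make up. A row lasts 1/8 s, in which the tool goes at most 62.5 mm and 10.7 degrees, less where a joint would pass 70% of its speed; a pose out of reach is approached as far as the arm can. A call with a gripper value outside its range is refused whole. "gripper" is the opening, from 0 (shut) to 1 (fully open), set as the call begins (left out, the last holds). The fingers move at their own pace and stop on an object; "force" is the grip in N (left out, the last holds). Time passes only in rows, so rows that repeat a pose let the fingers close, or fill a call up. It gives the time, the measured TCP pose, the force and the opening at its end, in the units of the state.
- telemetry.get_obs(): the state, without advancing time (a new reading comes with each control period).
- viewer.camera(name): name is "side" or "top" or "wrist"; returns a dict with "img" (384x512x3 uint8, blue, green, red), "depth" (384x512 float32, m along the optical axis (not along the pixel's ray), 0 where there is no reading), "K" (3x3 intrinsics, pixels), "R" (3x3) and "t" (3): a world point X has camera coordinates R X + t. Camera axes: x right, y down, z forward; pixel columns grow to the right and rows downward; lengths in m; the calibration is good to about 2 mm. A picture is of the moment at which its call begins.
- robot.hand_in(): hands the job in, once; it reports no verdict.
The state is a dict: "time": time; "q": joint angles; "joint_velocities": joint speeds; "joint_torque": joint torques, N m; "position": TCP position; "tool_rot": TCP orientation; "ft_force": force on the tool from outside, world axes, zero at the start; "moment": the same for the moment, N m; "grip_width": finger opening in m.
Only numpy, scipy, OpenCV 4.12 (cv2) and the standard library are available. Lean on these libraries where they do the work, as an engineer would, in place of code of your own. Each camera call takes 0.05 s, during which the arm holds its last target.

## Task

Load the bench shaker: put every petri dish, right way up, into one centred stack on the round platform, and set the steel hold-down weight centred on top. Only then lift the guard door out of its wire stand, lower both its knuckles fully onto the two hinge pins, and swing it shut against the stop. Let go of everything and leave the other things on the bench where they are.

Things in the scene. Friction and masses are not known exactly. Their poses are not given: they have to be found in the camera images.
- dish1_c (a point): A closed petri dish, a plain white flat disc 60 mm across and 20 mm high, lying on the bench right way up. Point: its centre, 10 mm above its underside; z is its axis, upward. Three to five of dish1 to dish5 are there, all alike; absent ones give None. 45 g.
- dish2_c (a point): A closed petri dish, a plain white flat disc 60 mm across and 20 mm high, lying on the bench right way up. Point: its centre, 10 mm above its underside; z is its axis, upward. Three to five of dish1 to dish5 are there, all alike; absent ones give None. 45 g.
- dish3_c (a point): A closed petri dish, a plain white flat disc 60 mm across and 20 mm high, lying on the bench right way up. Point: its centre, 10 mm above its underside; z is its axis, upward. Three to five of dish1 to dish5 are there, all alike; absent ones give None. 45 g.
- dish4_c (a point): A closed petri dish, a plain white flat disc 60 mm across and 20 mm high, lying on the bench right way up. Point: its centre, 10 mm above its underside; z is its axis, upward. Three to five of dish1 to dish5 are there, all alike; absent ones give None. 45 g.
- dish5_c (a point): A closed petri dish, a plain white flat disc 60 mm across and 20 mm high, lying on the bench right way up. Point: its centre, 10 mm above its underside; z is its axis, upward. Three to five of dish1 to dish5 are there, all alike; absent ones give None. 45 g.
- weight_c (a point): Steel hold-down weight: a flat disc 60 mm across, 10 mm thick, with an upright round knob 24 mm across and 28 mm tall in the middle (38 mm high overall), about 0.3 kg. Point: the middle of the knob, 24 mm above the underside; z up its axis.
- shaker: Bench shaker, fixed, placed differently each time: white base 190 x 190 x 20 mm, origin at the centre of its underside. z up; its open front looks to its own -x. Clear guard walls 5 mm thick, up to 100 mm above the bench, along its +x, +y and -y edges (180 mm clear between the y walls); posts 14 mm square, up to 120 mm high, at the front corners. Open on top.
- platform (a point): Centre of the upper face of the round metal platform, 74 mm across, in the middle of the bench shaker, 30 mm above the bench. The platform stands still. Axes as the shaker's.
- pin_low (a point): Foot of the lower of two upright hinge pins, 112 mm ahead (-x) and 90 mm to the +y of the platform's centre, 36 mm above the bench. Each pin is 8 mm thick, 15 mm tall with a rounded tip, and stands on a bracket 6 mm thick that juts forward from the front post. Axes as the shaker's.
- pin_high (a point): Foot of the upper hinge pin, straight above the lower one by 80 mm; pin and bracket alike. A short opening stop, an upright 8 mm rod on a foot, stands 40 mm ahead (-x) and 7 mm to the -y of the pins, its top 36 mm above the bench: it keeps the hung door from opening beyond 70 degrees, so hang the door less open than that.
- stop (a point): Where the point door_edge lies when the door is shut against the rubber stop: on the other front corner, 112 mm ahead (-x) and 90 mm to the -y of the platform's centre, 80 mm above the bench. Axes as the shaker's.
- door: Loose guard door, about 0.16 kg: white panel 6 mm thick (x), 173 mm wide (y -95 to +78 mm), 110 mm high, a metal grip on top, two steel knuckles on its +y edge. Origin at its underside, below the grip. At the start it stands in the wire stand, underside 6 mm above the bench; lift 50 mm to free it. Hung, its underside is 22 mm up; shut, its axes agree with the shaker's. It sags a little in its play.
- door_grip (a point): Middle of the door's upright grip: a block 12 mm thick (along the door's x), 46 mm long (its y), rising 35 mm above the panel's top edge; the point is 130 mm above the door's underside, 15 mm below the grip's top. Roughly above the door's centre of mass. Axes as the door's.
- knuckle_low (a point): Centre of the lower opening of the door's lower knuckle: a ring 20 mm outside, 11 mm bore, 12 mm tall, its axis upright, 90 mm to the +y of the grip and 14 mm above the door's underside. It coincides with pin_low when the door is fully down. Axes as the door's.
- knuckle_high (a point): The same for the upper knuckle, 80 mm above the lower. To hang the door, bring it in from the front raised 16 to 55 mm above its hung height (lower knuckle between the lower pin's tip and the upper bracket), line both up, and lower. Hung partly open, its free edge stays clear of the stop.
- door_edge (a point): Point near the door's free edge: 90 mm to the -y of the grip, 58 mm above its underside.
- stand: Grey wire stand for the door, fixed but placed differently each time: base 70 x 130 mm (x, y), 6 mm thick; two pairs of rails 51 mm high along its y leave a slot 11 mm wide. Origin at the centre of its underside.
- jar: Bystander: small amber jar, 44 mm across, 50 mm high, beyond the dishes. Origin at its underside.
- pen: Bystander: marker pen lying flat, 120 x 12 x 11 mm, along its x. Origin at its underside.
- tube: Bystander: capped sample tube lying flat, 100 x 16 x 18 mm, along its x. Origin at its underside.
- scraper: Bystander: scraper lying flat, handle 100 x 12 x 8 mm along its x with a thin steel blade 35 mm beyond its +x end. Origin at the handle's underside. (A foam tube rack, a tip box, a paper roll and a bottle, all fixed and up to 190 mm high, stand farther off: beyond the jar and to the far right.)
Not all that is in view belongs to the job. Leave any purple or turquoise look-alike of the part that bears dish1_c alone.

How it is judged:
On the way, in this order (a step that is already met when the one before it is completed fails the run):
1. all dishes are stacked centred on the platform with the weight on top (horizontal distance between each of dish1_c, dish2_c, dish3_c, dish4_c, dish5_c, weight_c and platform below 0.01 m and angle between each of dish1_c, dish2_c, dish3_c, dish4_c, dish5_c, weight_c's own z axis and vertical below 0.1 rad and z of weight_c in the frame of dish1_c above 0.025 m and z of weight_c in the frame of dish2_c above 0.025 m and z of weight_c in the frame of dish3_c above 0.025 m and z of weight_c in the frame of dish4_c above 0.025 m and z of weight_c in the frame of dish5_c above 0.025 m), for 0.3 s.
2. the door hangs on both hinge pins, fully down (distance between knuckle_low and pin_low below 0.006 m and distance between knuckle_high and pin_high below 0.006 m and angle between door_grip's own z axis and vertical below 0.1 rad), for 0.3 s.
At the end, for the whole second after the job is handed in: All dishes present and the weight level within 0.1 rad and within 10 mm of the platform axis, weight above all dishes; both knuckles within 6 mm of their pin feet, door upright within 0.1 rad, its free edge within 15 mm (horizontally) of its shut place; all at rest (all of step 1 and all of step 2 and horizontal distance between door_edge and stop below 0.015 m and linear speed of door below 0.02 m/s); the robot touches nothing.
It fails at once if a bystander is moved more than 6 cm (distance of any of jar, pen, tube, scraper from where it was at the start of the episode above 0.06 m).
It fails at once if a bystander is knocked over (angle between any of jar, pen, tube, scraper's own z axis and vertical above 0.6 rad).
Of dish1, dish2, dish3, dish4, dish5 only 3 to 5 are there at a start; the rules pass over those that are not, and their reading is None.
At some moment in a run one of door may be knocked a few centimetres aside while the robot is not near it.
It also fails if it takes over 210 s, if anything falls off the work surface, if the arm or the gripper's body presses on something with over 40 N, if the wrist force passes 120 N, or if a joint passes its speed limit or range.

## Working session

There is one attempt and no reset: what is moved stays moved. The work goes in short steps, Python scripts to look and compute and a tool call to move; the robot and the scene stay as the last step left them, time stands still between calls to the robot, and variables do not carry over. Pictures are saved under pics/ and viewed, and the job is handed in when it is done.

Besides the shell and the picture viewer there is one more tool, called by a JSON object that holds its "name" and its "arguments", one argument or row to a line. step_arm: Moves the arm, as the interface text tells. Its arguments: {"type":"object","properties":{"targets":{"type":"array"},"gripper":{"type":"number"},"force":{"type":"number"}},"required":["targets"]}

```bash
mkdir -p pics; ls
python3 - <<'E'
from rig import telemetry, viewer, robot
import cv2
print(telemetry.get_obs(), robot.tip_reach)
for n in ["side","top","wrist"]:
    c=viewer.camera(n); cv2.imwrite(f"pics/{n}0.png",c["img"]); print(n,c["K"].tolist(),c["R"].tolist(),c["t"].tolist(),c["depth"].min(),c["depth"].max())
E
```

```text
pics
{'time': 0.0, 'q': array([ 1.15650029e+00,  5.28437653e-01,  1.43386918e+00, -1.10584335e-05,
        1.18137925e+00, -1.78474387e-01]), 'joint_velocities': array([ 0.00213167, -0.00049205, -0.0013407 ,  0.00207354,  0.00063465,
        0.00018652]), 'joint_torque': array([ 3.31017209e-04, -4.40035987e+01, -1.76597482e+01,  6.32011145e-02,
        5.79392700e-02, -1.64493131e-04]), 'position': array([0.14571072, 0.60708808, 0.24059963]), 'tool_rot': array([ 1.17635643e-01,  9.93056272e-01, -1.00257218e-03, -3.00819320e-04]), 'ft_force': array([-0.42484389,  0.00659191,  0.39478259]), 'moment': array([-0.00978947,  0.02746382,  0.0258605 ]), 'grip_width': 0.08692768192379709} 0.019
side [[455.62497566894285, 0.0, 259.73777693945226], [0.0, 455.62497566894285, 193.8753853843507], [0.0, 0.0, 1.0]] [[-0.9471292684596987, -0.3202119460992792, 0.02025977300731838], [-0.2244790810401307, 0.6162051545102365, -0.7549174456391864], [0.22924940785610373, -0.7195523032624714, -0.6555068206108141]] [0.4745136880272691, 0.24803325578477378, 1.051348505505427] 0.0 3.1966243
top [[428.28660795250977, 0.0, 257.5114515136777], [0.0, 428.28660795250977, 190.4327045805741], [0.0, 0.0, 1.0]] [[-0.01566138720539713, -0.9998686559499288, 0.004170347669628986], [-0.994666705642579, 0.015154383627999759, -0.10202200420985058], [0.10194540517817358, -0.005745912089335214, -0.994773400758846]] [-0.050566627268948776, 0.5393143235660077, 0.9805500818336573] 0.0 1.8946608
wrist [[340.02696973088945, 0.0, 253.92760363509183], [0.0, 340.02696973088945, 193.05868935430155], [0.0, 0.0, 1.0]] [[0.23364026597262202, 0.972322129106214, -0.0013796255300021632], [0.9296431337919603, -0.22296866705035864, 0.29334044608142795], [0.284913793821407, -0.06981869924416294, -0.9560070498307779]] [-0.6245021089404962, -0.03707574033349839, 0.39043358658145705] 0.0 1.2891672
```

View pics/side0.png

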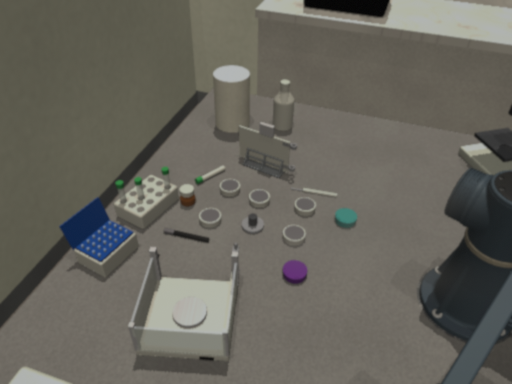

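View pics/top0.png

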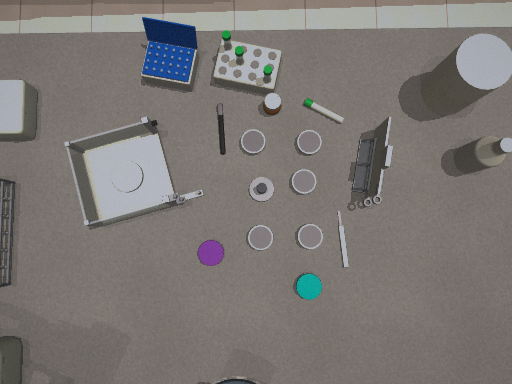

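View pics/wrist0.png

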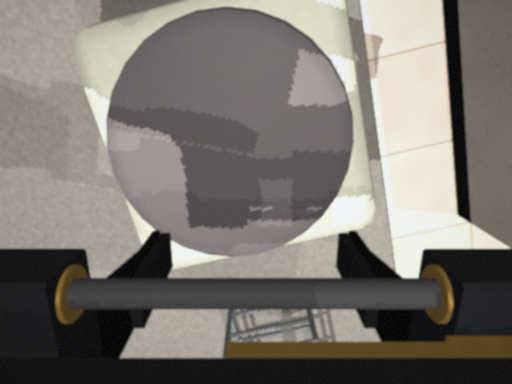

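Five white dishes appear in the top view, near (253,141), (309,142), (304,181), (261,237) and (310,236). The purple (211,252) and turquoise (309,287) discs are look-alikes. The weight is at (262,188), the shaker at (125,177) and the door in its stand at (378,165).

```bash
cat > h.py <<'E'
import numpy as np, cv2
from rig import telemetry, viewer, robot
from scipy.spatial.transform import Rotation as Rn
def ray(c,u,v):
    d=np.linalg.inv(c["K"])@np.array([u,v,1.0]); o=-c["R"].T@c["t"]; return o,c["R"].T@d
def onz(c,u,v,z):
    o,d=ray(c,u,v); return o+d*(z-o[2])/d[2]
def cloud(c):
    H,W=c["depth"].shape; u,v=np.meshgrid(np.arange(W),np.arange(H)); z=c["depth"]
    P=np.stack([(u-c["K"][0,2])/c["K"][0,0]*z,(v-c["K"][1,2])/c["K"][1,1]*z,z],-1)
    return (P-c["t"])@c["R"]
def proj(c,X):
    p=c["K"]@(c["R"]@np.asarray(X)+c["t"]); return p[:2]/p[2]
def big(img,box,s,fn):
    x0,y0,x1,y1=box; cv2.imwrite(fn,cv2.resize(img[y0:y1,x0:x1],None,fx=s,fy=s,interpolation=cv2.INTER_CUBIC))
E
python3 - <<'E'
from h import *
c=viewer.camera("top"); np.savez("top0.npz",**c)
big(c["img"],(50,100,215,240),4.5,"pics/shk.png")
big(c["img"],(230,90,420,280),3,"pics/dish.png")
P=cloud(c); 
for u,v in [(253,141),(309,142),(304,181),(261,237),(310,236),(262,188),(128,176),(211,252),(309,287),(386,156),(377,200)]:
    print(u,v,P[v,u].round(3))
w=viewer.camera("wrist"); s=telemetry.get_obs(); R=Rn.from_quat(s["tool_rot"])
print("cam in tool",R.inv().apply(-w["R"].T@w["t"]-s["position"]))
E
```

```text
253 141 [ 0.658 -0.05   0.022]
309 142 [ 0.655 -0.185  0.017]
304 181 [ 0.56  -0.17   0.018]
261 237 [ 0.429 -0.065  0.018]
310 236 [ 0.43 -0.18  0.02]
262 188 [ 0.543 -0.069  0.036]
128 176 [0.577 0.245 0.03 ]
211 252 [0.396 0.052 0.016]
309 287 [ 0.312 -0.175  0.019]
386 156 [ 0.594 -0.328  0.149]
377 200 [ 0.514 -0.347  0.   ]
cam in tool [ 0.07899901  0.00031929 -0.14240429]
```

View pics/shk.png

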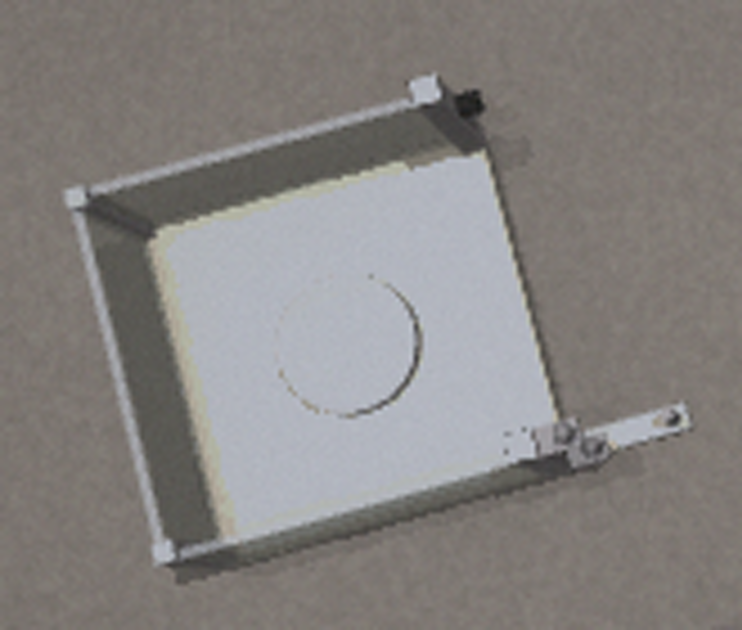

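View pics/dish.png

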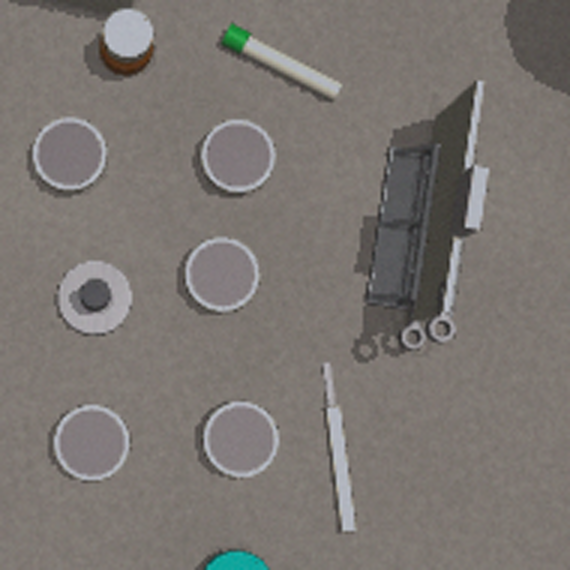

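The crops show five white-rimmed dishes on the bench, with the purple and turquoise look-alikes clearly different, so those five are the ones to pick up. The shaker's front faces image right, with its two brackets at crop (562,432) and (592,447). Next I measure them all.

Run:
```python
from h import *
c=dict(np.load("top0.npz")); img=c["img"]
g=cv2.cvtColor(img,cv2.COLOR_BGR2GRAY)
for u,v,z in [(253,141,.02),(309,142,.02),(304,181,.02),(261,237,.02),(310,236,.02),(262,188,.01)]:
    r=22; s=8; sub=cv2.resize(g[v-r:v+r+1,u-r:u+r+1],None,fx=s,fy=s,interpolation=cv2.INTER_CUBIC)
    _,m=cv2.threshold(sub,155,255,0)
    cs,_=cv2.findContours(m,cv2.RETR_EXTERNAL,cv2.CHAIN_APPROX_NONE)
    k=max(cs,key=cv2.contourArea); pts=k[:,0,:].astype(float)
    px=(pts+.5)/s-.5+[u-r,v-r]
    W=np.array([onz(c,a,b,z)[:2] for a,b in px])
    hull=W.astype(np.float32)
    (e,ax,_)=cv2.fitEllipse((hull*1000).astype(np.float32)); print((u,v),np.round(e,1),np.round(ax,1))
# shaker base front edge & platform
def L(a,b,z):
    A=onz(c,50+a[0]/4.5,100+a[1]/4.5,z);B=onz(c,50+b[0]/4.5,100+b[1]/4.5,z); d=B-A; return A.round(4),B.round(4),np.linalg.norm(d).round(4),np.degrees(np.arctan2(d[1],d[0])).round(2)
print("front",L((487,152),(555,420),.02))
print("backwall",L((78,197),(163,550),.1))
print("wall -y",L((78,197),(410,95),.1))
print("plat",L((278,345),(421,340),.03),L((350,274),(350,416),.03))
print("pinhi",L((562,432),(562,432),.131)[0],"pinlo",L((593,447),(593,447),.051)[0],"rod",L((673,417),(673,417),.036)[0],"post-",L((424,88),(424,88),.12)[0])
```

```text
(253, 141) [659.6 -49.4] [57.6 57.7]
(309, 142) [ 655.9 -184.6] [57.5 57.7]
(304, 181) [ 560.5 -169.1] [57.5 57.7]
(261, 237) [429.3 -63.5] [57.5 57.8]
(310, 236) [ 430.  -180.5] [57.6 57.9]
(262, 188) [544.6 -68.1] [56.4 56.6]
front (array([0.6797, 0.1774, 0.02  ]), array([0.5354, 0.1405, 0.02  ]), np.float64(0.149), np.float64(-165.66))
backwall (array([0.6408, 0.3592, 0.1   ]), array([0.4676, 0.3133, 0.1   ]), np.float64(0.1793), np.float64(-165.16))
wall -y (array([0.6408, 0.3592, 0.1   ]), array([0.6896, 0.1973, 0.1   ]), np.float64(0.169), np.float64(-73.24))
plat (array([0.576 , 0.2835, 0.03  ]), array([0.5775, 0.2088, 0.03  ]), np.float64(0.0747), np.float64(-88.84)) (array([0.6131, 0.2465, 0.03  ]), array([0.5381, 0.2453, 0.03  ]), np.float64(0.0749), np.float64(-179.13))
pinhi [0.5187 0.116  0.131 ] pinlo [0.5182 0.1152 0.051 ] rod [0.5344 0.0764 0.036 ] post- [0.6875 0.1852 0.12  ]
```

```bash
cat >> h.py <<'E'
def go(x,y,z,yaw):
    """relative shift (mm) & rotvec (deg) to a tool-down pose with tool y at yaw deg"""
    s=telemetry.get_obs(); R=Rn.from_quat(s["tool_rot"])
    a=np.radians(yaw); ty=np.array([np.cos(a),np.sin(a),0]); tz=np.array([0,0,-1.]); tx=np.cross(ty,tz)
    T=Rn.from_matrix(np.stack([tx,ty,tz],1))
    d=R.inv().apply(np.array([x,y,z])-s["position"]); r=(R.inv()*T).as_rotvec(degrees=True)
    print("d",d.round(4),"r",r.round(2),"| pos",s["position"].round(4),"t",round(s["time"],2),"w",round(s["grip_width"],4),"F",s["ft_force"].round(1))
E
python3 - <<'E'
from h import *
go(.6596,-.0494,.09,104.5)
E
```

```text
d [-0.653  -0.5185  0.1515] r [-5.000e-02 -2.000e-02 -2.801e+01] | pos [0.1459 0.6074 0.2411] t 0.25 w 0.0869 F [-0.6  0.1 -0.7]
```

{"name": "step_arm", "arguments": {
  "targets": [
    {"dx": -0.045,"dy": -0.036,"dz": 0,"rx": 0,"ry": 0,"rz": -6},
    {"dx": -0.09,"dy": -0.072,"dz": 0,"rx": 0,"ry": 0,"rz": -12},
    {"dx": -0.135,"dy": -0.107,"dz": 0,"rx": 0,"ry": 0,"rz": -18},
    {"dx": -0.18,"dy": -0.143,"dz": 0,"rx": 0,"ry": 0,"rz": -23},
    {"dx": -0.225,"dy": -0.179,"dz": 0,"rx": 0,"ry": 0,"rz": -28}
  ],
  "gripper": 1,
  "force": 15
}}

```text
time: 0.88
position: [0.3238, 0.3794, 0.2414]
tool_rot: [-0.128, 0.992, -0.0, 0.0]
ft_force: [0.7, 0.4, 0.5]
grip_width: 0.0873
```

Run:
```python
from h import *
go(.6596,-.0494,.09,104.5)
```

```text
d [-0.2162 -0.4998  0.1517] r [-0.03  0.01  0.18] | pos [0.3238 0.3794 0.2414] t 0.88 w 0.0873 F [0.7 0.4 0.5]
```

{"name": "step_arm", "arguments": {
  "targets": [
    {"dx": -0.023,"dy": -0.053,"dz": 0},
    {"dx": -0.046,"dy": -0.106,"dz": 0},
    {"dx": -0.069,"dy": -0.16,"dz": 0},
    {"dx": -0.092,"dy": -0.213,"dz": 0},
    {"dx": -0.115,"dy": -0.266,"dz": 0.02}
  ]
}}

```text
invalid input
```

{"name": "step_arm", "arguments": {
  "targets": [
    {"dx": -0.02,"dy": -0.047,"dz": 0.02},
    {"dx": -0.04,"dy": -0.094,"dz": 0.04},
    {"dx": -0.06,"dy": -0.14,"dz": 0.06},
    {"dx": -0.08,"dy": -0.187,"dz": 0.08},
    {"dx": -0.1,"dy": -0.233,"dz": 0.1}
  ]
}}

```text
invalid input
```

Run:
```python
from h import *
go(.6596,-.0494,.025,104.5)
c=viewer.camera("wrist"); cv2.imwrite("pics/w1.png",c["img"])
print(proj(c,[.6596,-.0494,.02]))
```

```text
d [-0.2162 -0.4998  0.2167] r [-0.03  0.01  0.18] | pos [0.3238 0.3794 0.2414] t 0.88 w 0.0873 F [0.7 0.4 0.5]
[-136.54741979  330.05894075]
```

View pics/w1.png

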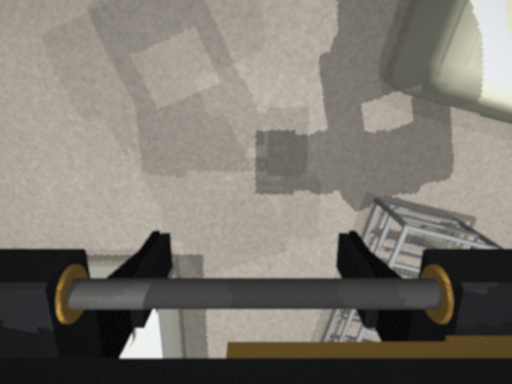

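The wrist view shows only bench for now. Both moves were refused because all six fields are required, so I am resending them.

{"name": "step_arm", "arguments": {
  "targets": [
    {"dx": -0.023,"dy": -0.053,"dz": 0,"rx": 0,"ry": 0,"rz": 0},
    {"dx": -0.046,"dy": -0.106,"dz": 0,"rx": 0,"ry": 0,"rz": 0},
    {"dx": -0.069,"dy": -0.16,"dz": 0,"rx": 0,"ry": 0,"rz": 0},
    {"dx": -0.092,"dy": -0.213,"dz": 0,"rx": 0,"ry": 0,"rz": 0},
    {"dx": -0.115,"dy": -0.266,"dz": 0.02,"rx": 0,"ry": 0,"rz": 0}
  ]
}}

```text
time: 1.55
position: [0.5086, 0.1448, 0.2242]
tool_rot: [-0.127, 0.992, -0.003, 0.003]
ft_force: [0.2, 0.7, -0.0]
grip_width: 0.0868
```

{"name": "step_arm", "arguments": {
  "targets": [
    {"dx": -0.02,"dy": -0.047,"dz": 0.02,"rx": 0,"ry": 0,"rz": 0},
    {"dx": -0.04,"dy": -0.094,"dz": 0.04,"rx": 0,"ry": 0,"rz": 0},
    {"dx": -0.06,"dy": -0.14,"dz": 0.06,"rx": 0,"ry": 0,"rz": 0},
    {"dx": -0.08,"dy": -0.187,"dz": 0.08,"rx": 0,"ry": 0,"rz": 0},
    {"dx": -0.1,"dy": -0.233,"dz": 0.1,"rx": 0,"ry": 0,"rz": 0}
  ]
}}

```text
time: 2.17
position: [0.6658, -0.0573, 0.1256]
tool_rot: [-0.126, 0.992, -0.003, 0.003]
ft_force: [0.8, 0.9, -0.5]
grip_width: 0.0869
```

Run:
```python
from h import *
c=viewer.camera("wrist"); cv2.imwrite("pics/w2.png",c["img"])
go(.6596,-.0494,.025,104.5)
print(proj(c,[.6596,-.0494,.02]))
```

```text
d [0.007  0.0172 0.0978] r [-0.66  0.51 -0.14] | pos [ 0.6696 -0.0634  0.123 ] t 2.23 w 0.0868 F [ 4.2 -3.5 -0.7]
[267.45586377 190.67817284]
```

View pics/w2.png

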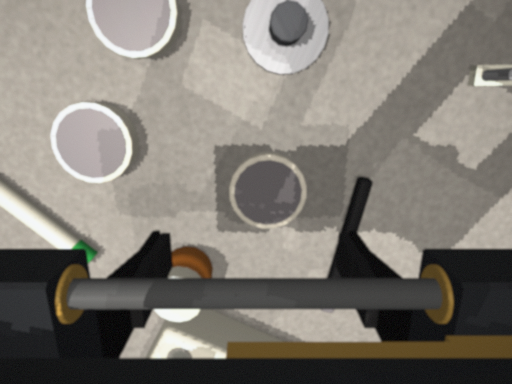

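The projected dish centre (267,191) matches the image, so I descend.

{"name": "step_arm", "arguments": {
  "targets": [
    {"dx": 0.007,"dy": 0.017,"dz": 0,"rx": -0.7,"ry": 0.5,"rz": 0},
    {"dx": 0.007,"dy": 0.017,"dz": 0.025,"rx": -0.7,"ry": 0.5,"rz": 0},
    {"dx": 0.007,"dy": 0.017,"dz": 0.05,"rx": -0.7,"ry": 0.5,"rz": 0},
    {"dx": 0.007,"dy": 0.017,"dz": 0.07,"rx": -0.7,"ry": 0.5,"rz": 0},
    {"dx": 0.007,"dy": 0.017,"dz": 0.07,"rx": -0.7,"ry": 0.5,"rz": 0}
  ]
}}

```text
time: 2.85
position: [0.6576, -0.0479, 0.0513]
tool_rot: [-0.125, 0.992, 0.001, -0.002]
ft_force: [-0.0, 0.5, 0.1]
grip_width: 0.0869
```

Run:
```python
from h import *
go(.6596,-.0494,.025,104.5)
```

```text
d [-0.0017 -0.002   0.0262] r [ 0.17 -0.21 -0.09] | pos [ 0.6576 -0.0479  0.0513] t 2.85 w 0.0869 F [-0.   0.5  0.1]
```

{"name": "step_arm", "arguments": {
  "targets": [
    {"dx": -0.001,"dy": -0.002,"dz": 0.01,"rx": 0,"ry": 0,"rz": 0},
    {"dx": -0.001,"dy": -0.002,"dz": 0.02,"rx": 0,"ry": 0,"rz": 0},
    {"dx": -0.001,"dy": -0.002,"dz": 0.026,"rx": 0,"ry": 0,"rz": 0},
    {"dx": -0.001,"dy": -0.002,"dz": 0.026,"rx": 0,"ry": 0,"rz": 0},
    {"dx": -0.001,"dy": -0.002,"dz": 0.026,"rx": 0,"ry": 0,"rz": 0}
  ]
}}

```text
time: 3.48
position: [0.6592, -0.0497, 0.0254]
tool_rot: [-0.125, 0.992, 0.001, -0.002]
ft_force: [0.3, 0.2, 0.1]
grip_width: 0.0869
```

{"name": "step_arm", "arguments": {
  "targets": [
    {"dx": 0,"dy": 0,"dz": 0,"rx": 0,"ry": 0,"rz": 0},
    {"dx": 0,"dy": 0,"dz": 0,"rx": 0,"ry": 0,"rz": 0},
    {"dx": 0,"dy": 0,"dz": 0,"rx": 0,"ry": 0,"rz": 0},
    {"dx": 0,"dy": 0,"dz": 0,"rx": 0,"ry": 0,"rz": 0},
    {"dx": 0,"dy": 0,"dz": 0,"rx": 0,"ry": 0,"rz": 0}
  ],
  "gripper": 0.5,
  "force": 15
}}

```text
time: 4.1
position: [0.6592, -0.0497, 0.0256]
tool_rot: [-0.125, 0.992, 0.001, -0.002]
ft_force: [0.4, -0.6, 0.7]
grip_width: 0.0595
```

Run:
```python
from h import *
go(.5755,.246,.18,104.5)
```

```text
d [ 0.008   0.3076 -0.1536] r [ 0.15 -0.18 -0.1 ] | pos [ 0.6592 -0.0497  0.0256] t 4.1 w 0.0595 F [ 0.4 -0.6  0.7]
```

{"name": "step_arm", "arguments": {
  "targets": [
    {"dx": 0,"dy": 0.0,"dz": -0.03,"rx": 0,"ry": 0,"rz": 0},
    {"dx": 0,"dy": 0.02,"dz": -0.08,"rx": 0,"ry": 0,"rz": 0},
    {"dx": 0.002,"dy": 0.06,"dz": -0.12,"rx": 0,"ry": 0,"rz": 0},
    {"dx": 0.004,"dy": 0.11,"dz": -0.14,"rx": 0,"ry": 0,"rz": 0},
    {"dx": 0.006,"dy": 0.16,"dz": -0.14,"rx": 0,"ry": 0,"rz": 0}
  ]
}}

```text
time: 4.72
position: [0.6151, 0.1047, 0.1685]
tool_rot: [-0.125, 0.992, 0.001, 0.001]
ft_force: [0.7, 0.1, -0.6]
grip_width: 0.0599
```

Run:
```python
from h import *
go(.5755,.246,.15,104.5)
```

```text
d [0.0034 0.1467 0.0187] r [ 0.08  0.11 -0.15] | pos [0.6151 0.1047 0.1685] t 4.72 w 0.0599 F [ 0.7  0.1 -0.6]
```

{"name": "step_arm", "arguments": {
  "targets": [
    {"dx": 0.002,"dy": 0.05,"dz": 0.0,"rx": 0,"ry": 0,"rz": 0},
    {"dx": 0.003,"dy": 0.1,"dz": 0.01,"rx": 0,"ry": 0,"rz": 0},
    {"dx": 0.003,"dy": 0.147,"dz": 0.04,"rx": 0,"ry": 0,"rz": 0},
    {"dx": 0.003,"dy": 0.147,"dz": 0.07,"rx": 0,"ry": 0,"rz": 0},
    {"dx": 0.003,"dy": 0.147,"dz": 0.085,"rx": 0,"ry": 0,"rz": 0}
  ]
}}

```text
time: 5.35
position: [0.5745, 0.2469, 0.082]
tool_rot: [-0.126, 0.992, 0.001, -0.001]
ft_force: [-0.5, -1.1, 0.3]
grip_width: 0.0595
```

Run:
```python
from h import *
c=viewer.camera("top");big(c["img"],(50,100,215,240),4.5,"pics/p1.png")
c=viewer.camera("side");big(c["img"],(110,230,260,380),4,"pics/p1s.png")
go(.5755,.246,.056,104.5)
```

```text
d [-0.0007 -0.      0.0259] r [ 0.08 -0.11 -0.17] | pos [0.5748 0.2458 0.0819] t 5.45 w 0.0593 F [-0.9  0.8 -0.1]
```

View pics/p1s.png

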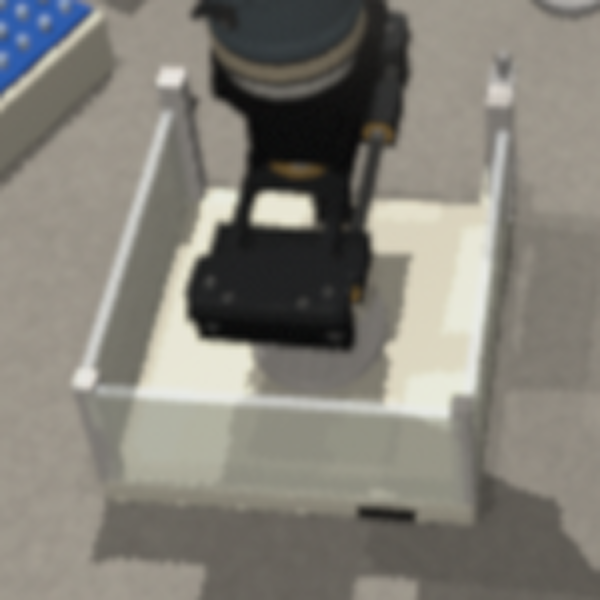

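The gripper is inside the walls with clearance on every side, and the platform edge is visible at about crop (320,370). I lower the dish.

{"name": "step_arm", "arguments": {
  "targets": [
    {"dx": -0.001,"dy": 0,"dz": 0.008,"rx": 0,"ry": 0,"rz": 0},
    {"dx": -0.001,"dy": 0,"dz": 0.016,"rx": 0,"ry": 0,"rz": 0},
    {"dx": -0.001,"dy": 0,"dz": 0.022,"rx": 0,"ry": 0,"rz": 0},
    {"dx": -0.001,"dy": 0,"dz": 0.025,"rx": 0,"ry": 0,"rz": 0},
    {"dx": -0.001,"dy": 0,"dz": 0.025,"rx": 0,"ry": 0,"rz": 0}
  ]
}}

```text
time: 6.08
position: [0.5757, 0.2461, 0.0568]
tool_rot: [-0.125, 0.992, 0.001, -0.001]
ft_force: [0.3, 0.3, -0.9]
grip_width: 0.0593
```

Run:
```python
from h import *
go(.5755,.246,.056,104.5)
```

```text
d [ 0.0002 -0.      0.0008] r [ 0.08 -0.12 -0.18] | pos [0.5757 0.2461 0.0568] t 6.08 w 0.0593 F [ 0.3  0.3 -0.9]
```

{"name": "step_arm", "arguments": {
  "targets": [
    {"dx": 0,"dy": 0,"dz": 0.001,"rx": 0,"ry": 0,"rz": 0},
    {"dx": 0,"dy": 0,"dz": 0.001,"rx": 0,"ry": 0,"rz": 0},
    {"dx": 0,"dy": 0,"dz": 0,"rx": 0,"ry": 0,"rz": 0},
    {"dx": 0,"dy": 0,"dz": -0.03,"rx": 0,"ry": 0,"rz": 0},
    {"dx": 0,"dy": 0,"dz": -0.08,"rx": 0,"ry": 0,"rz": 0}
  ],
  "gripper": 1
}}

```text
time: 6.7
position: [0.5744, 0.2456, 0.1359]
tool_rot: [-0.125, 0.992, 0.0, -0.004]
ft_force: [0.2, -0.8, -0.0]
grip_width: 0.0864
```

Run:
```python
from h import *
go(.6559,-.1846,.16,104.5)
c=viewer.camera("wrist"); cv2.imwrite("pics/w3.png",c["img"])
print(proj(c,[.5755,.246,.05]))
```

```text
d [ 0.0276 -0.4369 -0.0246] r [ 0.09 -0.4  -0.18] | pos [0.5744 0.2456 0.1359] t 6.7 w 0.0864 F [ 0.2 -0.8 -0. ]
[254.54835026 207.13759392]
```

View pics/w3.png

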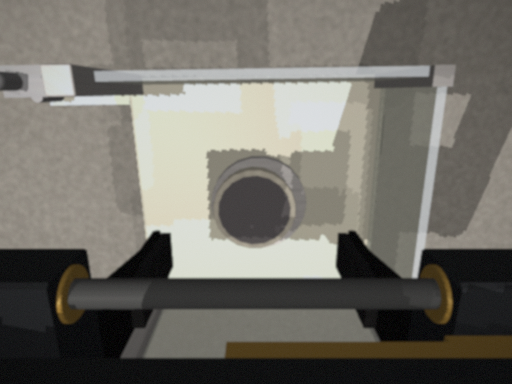

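Run:
```python
from h import *
c=viewer.camera("wrist"); go(.6559,-.1846,.16,104.5)
a=np.linspace(0,2*np.pi,120)
for X,r,z,col in [((.5755,.246),.037,.03,(0,0,255)),((.5755,.246),.03,.05,(0,255,0))]:
    for t in a:
        u,v=proj(c,[X[0]+r*np.cos(t),X[1]+r*np.sin(t),z]); c["img"][int(round(v)),int(round(u))]=col
big(c["img"],(190,135,330,265),5,"pics/w3b.png")
```

```text
d [ 0.0329 -0.437  -0.0184] r [ 0.07  0.55 -0.16] | pos [0.5797 0.247  0.1425] t 6.8 w 0.0871 F [ 0.5 -0.2  0.6]
```

View pics/w3b.png

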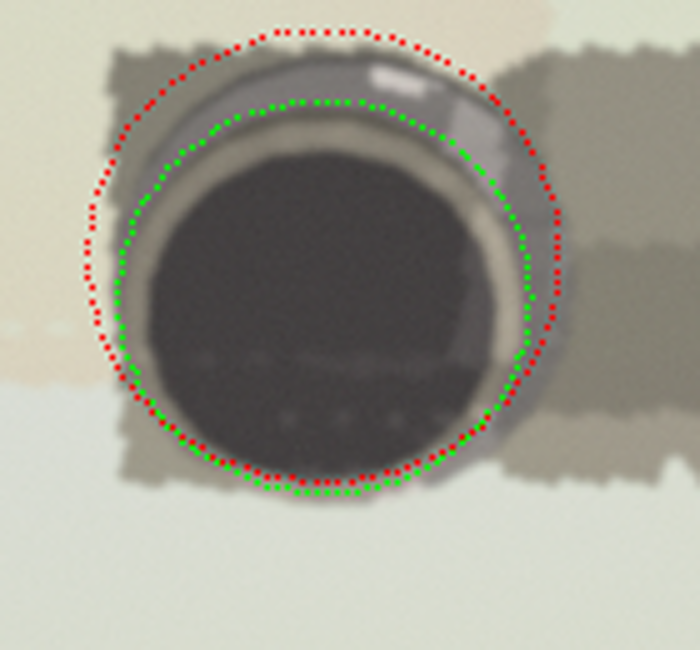

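Run:
```python
from h import *
def cen(c,lo,hi,r,X=(.577,.247)):
    P=cloud(c).reshape(-1,3); m=(P[:,2]>lo)&(P[:,2]<hi)&(np.hypot(P[:,0]-X[0],P[:,1]-X[1])<r); Q=P[m]
    (x,y),ax,_=cv2.minAreaRect((Q[:,:2]*1000).astype(np.float32)); print(m.sum(),Q.mean(0).round(4),cv2.minEnclosingCircle((Q[:,:2]*1000).astype(np.float32)),np.std(Q[:,2]).round(4))
c0=dict(np.load("top0.npz"))
P=cloud(c0)
for v in (150,160,177,190,205): print(v,(P[v,100:160:3,2]*1000).round().astype(int))
cen(c0,.0255,.036,.05)
c=viewer.camera("wrist"); np.savez("w3.npz",**c)
cen(c,.0255,.036,.05); cen(c,.044,.056,.05)
```

```text
150 [18 19 19 19 20 20 17 15 19 18 19 16 18 20 17 16 17 17 18 15]
160 [19 19 19 17 22 19 15 18 19 20 20 16 19 19 15 18 20 16 20 19]
177 [20 19 18 19 24 28 29 27 31 30 27 26 25 30 26 17 23 22 19 15]
190 [  17   17   15   20   17 1031   19   27   26   26   28   27   18   16
   17   16   19   15   19   16]
205 [16 19 18 19 18 20 20 13 18 15 19 19 17 17 19 22 98 97 98 94]
715 [0.5773 0.2493 0.0284] ((577.564453125, 249.5287628173828), 37.36294174194336) 0.0016
1569 [0.5632 0.2564 0.0295] ((579.6507568359375, 249.8740692138672), 36.930137634277344) 0.001
4975 [0.577  0.2456 0.0498] ((578.51220703125, 245.96502685546875), 29.981990814208984) 0.0008
```

{"name": "step_arm", "arguments": {
  "targets": [
    {"dx": 0.003,"dy": -0.05,"dz": -0.03,"rx": 0,"ry": 0,"rz": 0},
    {"dx": 0.007,"dy": -0.1,"dz": -0.03,"rx": 0,"ry": 0,"rz": 0},
    {"dx": 0.01,"dy": -0.155,"dz": -0.03,"rx": 0,"ry": 0,"rz": 0},
    {"dx": 0.013,"dy": -0.21,"dz": -0.03,"rx": 0,"ry": 0,"rz": 0},
    {"dx": 0.017,"dy": -0.265,"dz": -0.01,"rx": 0,"ry": 0,"rz": 0}
  ]
}}

```text
time: 7.48
position: [0.628, -0.0162, 0.1499]
tool_rot: [-0.125, 0.992, 0.001, 0.004]
ft_force: [0.5, 0.0, -0.4]
grip_width: 0.0868
```

Run:
```python
from h import *
go(.6559,-.1846,.055,104.5)
```

```text
d [ 0.0154 -0.1701  0.0947] r [ 0.02  0.42 -0.16] | pos [ 0.628  -0.0162  0.1499] t 7.47 w 0.0868 F [ 0.5  0.  -0.4]
```

{"name": "step_arm", "arguments": {
  "targets": [
    {"dx": 0.005,"dy": -0.055,"dz": 0,"rx": 0,"ry": 0,"rz": 0},
    {"dx": 0.01,"dy": -0.11,"dz": 0.01,"rx": 0,"ry": 0.2,"rz": 0},
    {"dx": 0.015,"dy": -0.17,"dz": 0.03,"rx": 0,"ry": 0.4,"rz": 0},
    {"dx": 0.015,"dy": -0.17,"dz": 0.06,"rx": 0,"ry": 0.4,"rz": 0},
    {"dx": 0.015,"dy": -0.17,"dz": 0.095,"rx": 0,"ry": 0.4,"rz": 0}
  ]
}}

```text
time: 8.1
position: [0.6556, -0.1857, 0.0528]
tool_rot: [-0.124, 0.992, 0.0, -0.0]
ft_force: [-1.1, -0.2, 0.2]
grip_width: 0.0874
```

Run:
```python
from h import *
go(.6559,-.1846,.025,104.5)
```

```text
d [-0.0005  0.001   0.0278] r [ 0.06 -0.02 -0.29] | pos [ 0.6556 -0.1857  0.0528] t 8.1 w 0.0874 F [-1.1 -0.2  0.2]
```

{"name": "step_arm", "arguments": {
  "targets": [
    {"dx": 0,"dy": 0.001,"dz": 0.014,"rx": 0,"ry": 0,"rz": 0},
    {"dx": 0,"dy": 0.001,"dz": 0.025,"rx": 0,"ry": 0,"rz": 0},
    {"dx": 0,"dy": 0.001,"dz": 0.028,"rx": 0,"ry": 0,"rz": 0},
    {"dx": 0,"dy": 0.001,"dz": 0.028,"rx": 0,"ry": 0,"rz": 0},
    {"dx": 0,"dy": 0.001,"dz": 0.028,"rx": 0,"ry": 0,"rz": 0}
  ]
}}

```text
time: 8.72
position: [0.6562, -0.1849, 0.026]
tool_rot: [-0.124, 0.992, -0.0, 0.001]
ft_force: [0.4, -0.2, 0.8]
grip_width: 0.0873
```

{"name": "step_arm", "arguments": {
  "targets": [
    {"dx": 0,"dy": 0,"dz": 0,"rx": 0,"ry": 0,"rz": 0},
    {"dx": 0,"dy": 0,"dz": 0,"rx": 0,"ry": 0,"rz": 0},
    {"dx": 0,"dy": 0,"dz": 0,"rx": 0,"ry": 0,"rz": 0},
    {"dx": 0,"dy": 0,"dz": 0,"rx": 0,"ry": 0,"rz": 0},
    {"dx": 0,"dy": 0,"dz": -0.02,"rx": 0,"ry": 0,"rz": 0}
  ],
  "gripper": 0.5
}}

```text
time: 9.35
position: [0.6546, -0.1842, 0.0448]
tool_rot: [-0.124, 0.992, 0.001, -0.001]
ft_force: [-0.0, -0.6, -0.9]
grip_width: 0.0594
```

Run:
```python
from h import *
go(.5775,.249,.17,104.5)
```

```text
d [-0.0314  0.4392 -0.1242] r [ 0.14 -0.12 -0.28] | pos [ 0.6546 -0.1842  0.0448] t 9.35 w 0.0594 F [-0.  -0.6 -0.9]
```

{"name": "step_arm", "arguments": {
  "targets": [
    {"dx": 0,"dy": 0.02,"dz": -0.05,"rx": 0,"ry": 0,"rz": 0},
    {"dx": -0.004,"dy": 0.065,"dz": -0.09,"rx": 0,"ry": 0,"rz": 0},
    {"dx": -0.008,"dy": 0.12,"dz": -0.115,"rx": 0,"ry": 0,"rz": 0},
    {"dx": -0.012,"dy": 0.18,"dz": -0.12,"rx": 0,"ry": 0,"rz": 0},
    {"dx": -0.016,"dy": 0.24,"dz": -0.12,"rx": 0,"ry": 0,"rz": 0}
  ]
}}

```text
time: 9.98
position: [0.6119, 0.0537, 0.168]
tool_rot: [-0.124, 0.992, 0.001, 0.001]
ft_force: [0.5, 0.7, -0.5]
grip_width: 0.0594
```

Run:
```python
from h import *
go(.5775,.249,.1,104.5)
```

```text
d [-0.0144  0.1977  0.0682] r [ 0.07  0.1  -0.31] | pos [0.6119 0.0537 0.168 ] t 9.97 w 0.0594 F [ 0.5  0.7 -0.5]
```

{"name": "step_arm", "arguments": {
  "targets": [
    {"dx": -0.005,"dy": 0.06,"dz": 0,"rx": 0,"ry": 0,"rz": 0},
    {"dx": -0.01,"dy": 0.12,"dz": 0,"rx": 0,"ry": 0,"rz": 0},
    {"dx": -0.014,"dy": 0.17,"dz": 0.02,"rx": 0,"ry": 0,"rz": -0.3},
    {"dx": -0.014,"dy": 0.198,"dz": 0.045,"rx": 0,"ry": 0,"rz": -0.3},
    {"dx": -0.014,"dy": 0.198,"dz": 0.07,"rx": 0,"ry": 0,"rz": -0.3}
  ]
}}

```text
time: 10.6
position: [0.5766, 0.252, 0.0991]
tool_rot: [-0.128, 0.992, 0.001, 0.002]
ft_force: [0.4, -0.9, -0.8]
grip_width: 0.0597
```

Run:
```python
from h import *
go(.5775,.249,.0765,104.5)
```

```text
d [-0.0001 -0.0032  0.0226] r [0.09 0.23 0.22] | pos [0.5766 0.252  0.0991] t 10.6 w 0.0597 F [ 0.4 -0.9 -0.8]
```

{"name": "step_arm", "arguments": {
  "targets": [
    {"dx": 0,"dy": -0.003,"dz": 0.006,"rx": 0,"ry": 0,"rz": 0},
    {"dx": 0,"dy": -0.003,"dz": 0.012,"rx": 0,"ry": 0.2,"rz": 0.2},
    {"dx": 0,"dy": -0.003,"dz": 0.018,"rx": 0,"ry": 0.2,"rz": 0.2},
    {"dx": 0,"dy": -0.003,"dz": 0.0225,"rx": 0,"ry": 0.2,"rz": 0.2},
    {"dx": 0,"dy": -0.003,"dz": 0.0225,"rx": 0,"ry": 0.2,"rz": 0.2}
  ]
}}

```text
time: 11.22
position: [0.5774, 0.2489, 0.0766]
tool_rot: [-0.126, 0.992, 0.001, -0.0]
ft_force: [0.2, -0.9, -0.3]
grip_width: 0.0597
```

{"name": "step_arm", "arguments": {
  "targets": [
    {"dx": 0,"dy": 0,"dz": 0.0005,"rx": 0,"ry": 0,"rz": 0},
    {"dx": 0,"dy": 0,"dz": 0.0005,"rx": 0,"ry": 0,"rz": 0},
    {"dx": 0,"dy": 0,"dz": 0,"rx": 0,"ry": 0,"rz": 0},
    {"dx": 0,"dy": 0,"dz": -0.03,"rx": 0,"ry": 0,"rz": 0},
    {"dx": 0,"dy": -0.02,"dz": -0.08,"rx": 0,"ry": 0,"rz": 0}
  ],
  "gripper": 1
}}

```text
time: 11.85
position: [0.5806, 0.2299, 0.1555]
tool_rot: [-0.127, 0.992, 0.001, -0.002]
ft_force: [0.3, -0.6, 0.7]
grip_width: 0.0867
```

Run:
```python
from h import *
go(.5605,-.1691,.15,104.5)
```

```text
d [ 0.1201 -0.3811  0.0053] r [ 0.12 -0.27  0.1 ] | pos [0.5806 0.2299 0.1555] t 11.85 w 0.0867 F [ 0.3 -0.6  0.7]
```

{"name": "step_arm", "arguments": {
  "targets": [
    {"dx": 0.016,"dy": -0.05,"dz": 0,"rx": 0,"ry": 0,"rz": 0},
    {"dx": 0.034,"dy": -0.107,"dz": -0.01,"rx": 0,"ry": 0,"rz": 0},
    {"dx": 0.052,"dy": -0.164,"dz": -0.01,"rx": 0,"ry": 0,"rz": 0},
    {"dx": 0.07,"dy": -0.22,"dz": -0.01,"rx": 0,"ry": 0,"rz": 0},
    {"dx": 0.088,"dy": -0.277,"dz": 0.0,"rx": 0,"ry": 0,"rz": 0}
  ]
}}

```text
time: 12.48
position: [0.5659, -0.0623, 0.1563]
tool_rot: [-0.127, 0.992, 0.0, -0.001]
ft_force: [0.2, 0.0, -0.4]
grip_width: 0.0868
```

Run:
```python
from h import *
go(.5605,-.1691,.025,104.5)
```

```text
d [ 0.0319 -0.1021  0.1313] r [ 0.04 -0.12  0.12] | pos [ 0.5659 -0.0623  0.1563] t 12.47 w 0.0868 F [ 0.2  0.  -0.4]
```

{"name": "step_arm", "arguments": {
  "targets": [
    {"dx": 0.018,"dy": -0.055,"dz": 0.01,"rx": 0,"ry": 0,"rz": 0},
    {"dx": 0.032,"dy": -0.102,"dz": 0.03,"rx": 0,"ry": 0,"rz": 0},
    {"dx": 0.032,"dy": -0.102,"dz": 0.06,"rx": 0,"ry": 0,"rz": 0},
    {"dx": 0.032,"dy": -0.102,"dz": 0.085,"rx": 0,"ry": 0,"rz": 0},
    {"dx": 0.032,"dy": -0.102,"dz": 0.105,"rx": 0,"ry": 0,"rz": 0}
  ]
}}

```text
time: 13.1
position: [0.5602, -0.1693, 0.0504]
tool_rot: [-0.127, 0.992, 0.0, -0.001]
ft_force: [-0.5, -0.2, 0.3]
grip_width: 0.0868
```

Run:
```python
from h import *
go(.5605,-.1691,.025,104.5)
```

```text
d [-0.0004  0.0001  0.0254] r [ 0.06 -0.14  0.08] | pos [ 0.5602 -0.1693  0.0504] t 13.1 w 0.0868 F [-0.5 -0.2  0.3]
```

{"name": "step_arm", "arguments": {
  "targets": [
    {"dx": 0,"dy": 0,"dz": 0.012,"rx": 0,"ry": 0,"rz": 0},
    {"dx": 0,"dy": 0,"dz": 0.022,"rx": 0,"ry": 0,"rz": 0},
    {"dx": 0,"dy": 0,"dz": 0.025,"rx": 0,"ry": 0,"rz": 0},
    {"dx": 0,"dy": 0,"dz": 0.025,"rx": 0,"ry": 0,"rz": 0},
    {"dx": 0,"dy": 0,"dz": 0.025,"rx": 0,"ry": 0,"rz": 0}
  ]
}}

```text
time: 13.72
position: [0.5605, -0.1695, 0.026]
tool_rot: [-0.127, 0.992, -0.0, -0.001]
ft_force: [-0.7, -0.5, -0.0]
grip_width: 0.0868
```

{"name": "step_arm", "arguments": {
  "targets": [
    {"dx": 0,"dy": 0,"dz": 0,"rx": 0,"ry": 0,"rz": 0},
    {"dx": 0,"dy": 0,"dz": 0,"rx": 0,"ry": 0,"rz": 0},
    {"dx": 0,"dy": 0,"dz": 0,"rx": 0,"ry": 0,"rz": 0},
    {"dx": 0,"dy": 0,"dz": 0,"rx": 0,"ry": 0,"rz": 0},
    {"dx": 0,"dy": 0,"dz": -0.02,"rx": 0,"ry": 0,"rz": 0}
  ],
  "gripper": 0.5
}}

```text
time: 14.35
position: [0.5593, -0.1689, 0.0448]
tool_rot: [-0.127, 0.992, 0.001, -0.002]
ft_force: [-0.4, 0.0, -0.3]
grip_width: 0.0597
```

Run:
```python
from h import *
go(.5775,.249,.18,104.5)
```

```text
d [-0.1222  0.4002 -0.1346] r [ 0.16 -0.25  0.08] | pos [ 0.5593 -0.1689  0.0448] t 14.35 w 0.0597 F [-0.4  0.  -0.3]
```

{"name": "step_arm", "arguments": {
  "targets": [
    {"dx": -0.006,"dy": 0.02,"dz": -0.05,"rx": 0,"ry": 0,"rz": 0},
    {"dx": -0.02,"dy": 0.065,"dz": -0.09,"rx": 0,"ry": 0,"rz": 0},
    {"dx": -0.036,"dy": 0.12,"dz": -0.12,"rx": 0,"ry": 0,"rz": 0},
    {"dx": -0.053,"dy": 0.175,"dz": -0.13,"rx": 0,"ry": 0,"rz": 0},
    {"dx": -0.07,"dy": 0.23,"dz": -0.13,"rx": 0,"ry": 0,"rz": 0}
  ]
}}

```text
time: 14.98
position: [0.5704, 0.0729, 0.1766]
tool_rot: [-0.127, 0.992, 0.001, -0.001]
ft_force: [0.8, 0.2, -1.8]
grip_width: 0.0593
```

Run:
```python
from h import *
go(.5775,.249,.12,104.5)
```

```text
d [-0.0512  0.1686  0.0569] r [ 0.1  -0.08  0.06] | pos [0.5704 0.0729 0.1766] t 14.97 w 0.0593 F [ 0.8  0.2 -1.8]
```

{"name": "step_arm", "arguments": {
  "targets": [
    {"dx": -0.018,"dy": 0.055,"dz": 0,"rx": 0,"ry": 0,"rz": 0},
    {"dx": -0.036,"dy": 0.11,"dz": 0,"rx": 0,"ry": 0,"rz": 0},
    {"dx": -0.051,"dy": 0.155,"dz": 0.02,"rx": 0,"ry": 0,"rz": 0},
    {"dx": -0.051,"dy": 0.168,"dz": 0.04,"rx": 0,"ry": 0,"rz": 0},
    {"dx": -0.051,"dy": 0.168,"dz": 0.058,"rx": 0,"ry": 0,"rz": 0}
  ]
}}

```text
time: 15.6
position: [0.5763, 0.2487, 0.1174]
tool_rot: [-0.128, 0.992, 0.0, -0.002]
ft_force: [-0.1, 0.0, -1.0]
grip_width: 0.0596
```

Run:
```python
from h import *
go(.5775,.249,.0965,104.5)
```

```text
d [-0.0013 -0.      0.0209] r [ 0.08 -0.19  0.17] | pos [0.5763 0.2487 0.1174] t 15.6 w 0.0596 F [-0.1  0.  -1. ]
```

{"name": "step_arm", "arguments": {
  "targets": [
    {"dx": -0.001,"dy": 0,"dz": 0.006,"rx": 0,"ry": 0,"rz": 0},
    {"dx": -0.001,"dy": 0,"dz": 0.012,"rx": 0,"ry": -0.2,"rz": 0},
    {"dx": -0.001,"dy": 0,"dz": 0.018,"rx": 0,"ry": -0.2,"rz": 0},
    {"dx": -0.001,"dy": 0,"dz": 0.021,"rx": 0,"ry": -0.2,"rz": 0},
    {"dx": -0.001,"dy": 0,"dz": 0.021,"rx": 0,"ry": -0.2,"rz": 0}
  ]
}}

```text
time: 16.23
position: [0.5774, 0.2487, 0.0965]
tool_rot: [-0.128, 0.992, 0.001, 0.0]
ft_force: [0.1, 0.1, -0.7]
grip_width: 0.0598
```

{"name": "step_arm", "arguments": {
  "targets": [
    {"dx": 0,"dy": 0,"dz": 0.0005,"rx": 0,"ry": 0,"rz": 0},
    {"dx": 0,"dy": 0,"dz": 0.0005,"rx": 0,"ry": 0,"rz": 0},
    {"dx": 0,"dy": 0,"dz": 0,"rx": 0,"ry": 0,"rz": 0},
    {"dx": 0,"dy": 0,"dz": -0.03,"rx": 0,"ry": 0,"rz": 0},
    {"dx": 0,"dy": -0.02,"dz": -0.08,"rx": 0,"ry": 0,"rz": 0}
  ],
  "gripper": 1
}}

```text
time: 16.85
position: [0.5807, 0.2298, 0.1755]
tool_rot: [-0.128, 0.992, 0.001, -0.002]
ft_force: [1.7, -0.5, 0.3]
grip_width: 0.0867
```

Run:
```python
from h import *
go(.4300,-.1805,.15,104.5)
c=viewer.camera("top");cv2.imwrite("pics/t3.png",c["img"])
```

```text
d [ 0.2502 -0.3584  0.0259] r [ 0.11 -0.26  0.26] | pos [0.5807 0.2298 0.1755] t 16.85 w 0.0867 F [ 1.7 -0.5  0.3]
```

View pics/t3.png

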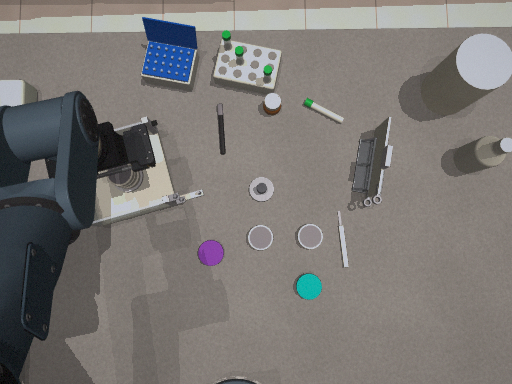

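Three dishes are stacked at about (128,178), and the two left to collect are at (261,237) and (310,236).

{"name": "step_arm", "arguments": {
  "targets": [
    {"dx": 0.03,"dy": -0.043,"dz": -0.015,"rx": 0,"ry": 0,"rz": 0},
    {"dx": 0.064,"dy": -0.09,"dz": -0.015,"rx": 0,"ry": 0,"rz": 0},
    {"dx": 0.097,"dy": -0.138,"dz": -0.015,"rx": 0,"ry": 0,"rz": 0},
    {"dx": 0.13,"dy": -0.186,"dz": 0.0,"rx": 0,"ry": 0,"rz": 0},
    {"dx": 0.163,"dy": -0.234,"dz": 0.01,"rx": 0,"ry": 0,"rz": 0}
  ]
}}

```text
time: 17.52
position: [0.4877, -0.0413, 0.1725]
tool_rot: [-0.128, 0.992, -0.0, 0.006]
ft_force: [-0.0, -1.1, -0.4]
grip_width: 0.0869
```

Run:
```python
from h import *
go(.4300,-.1805,.025,104.5)
```

```text
d [ 0.0929 -0.1196  0.1467] r [-0.13  0.68  0.21] | pos [ 0.4877 -0.0413  0.1725] t 17.52 w 0.0869 F [-0.  -1.1 -0.4]
```

{"name": "step_arm", "arguments": {
  "targets": [
    {"dx": 0.035,"dy": -0.044,"dz": 0.0,"rx": 0,"ry": 0.3,"rz": 0},
    {"dx": 0.07,"dy": -0.09,"dz": 0.02,"rx": 0,"ry": 0.6,"rz": 0},
    {"dx": 0.093,"dy": -0.12,"dz": 0.05,"rx": 0,"ry": 0.6,"rz": 0},
    {"dx": 0.093,"dy": -0.12,"dz": 0.085,"rx": 0,"ry": 0.6,"rz": 0},
    {"dx": 0.093,"dy": -0.12,"dz": 0.11,"rx": 0,"ry": 0.6,"rz": 0}
  ]
}}

```text
time: 18.15
position: [0.4293, -0.1818, 0.0607]
tool_rot: [-0.127, 0.992, -0.001, 0.001]
ft_force: [0.5, -0.1, -0.0]
grip_width: 0.087
```

Run:
```python
from h import *
go(.4300,-.1805,.025,104.5)
```

```text
d [-0.0009  0.0011  0.0357] r [-0.13  0.09  0.1 ] | pos [ 0.4293 -0.1818  0.0607] t 18.15 w 0.087 F [ 0.5 -0.1 -0. ]
```

{"name": "step_arm", "arguments": {
  "targets": [
    {"dx": -0.001,"dy": 0.001,"dz": 0.015,"rx": 0,"ry": 0,"rz": 0},
    {"dx": -0.001,"dy": 0.001,"dz": 0.028,"rx": 0,"ry": 0,"rz": 0},
    {"dx": -0.001,"dy": 0.001,"dz": 0.035,"rx": 0,"ry": 0,"rz": 0},
    {"dx": -0.001,"dy": 0.001,"dz": 0.035,"rx": 0,"ry": 0,"rz": 0},
    {"dx": -0.001,"dy": 0.001,"dz": 0.035,"rx": 0,"ry": 0,"rz": 0}
  ]
}}

```text
time: 18.77
position: [0.4305, -0.1807, 0.0261]
tool_rot: [-0.127, 0.992, -0.001, 0.001]
ft_force: [1.1, 0.1, 0.2]
grip_width: 0.0871
```

{"name": "step_arm", "arguments": {
  "targets": [
    {"dx": 0,"dy": 0,"dz": 0,"rx": 0,"ry": 0,"rz": 0},
    {"dx": 0,"dy": 0,"dz": 0,"rx": 0,"ry": 0,"rz": 0},
    {"dx": 0,"dy": 0,"dz": 0,"rx": 0,"ry": 0,"rz": 0},
    {"dx": 0,"dy": 0,"dz": 0,"rx": 0,"ry": 0,"rz": 0},
    {"dx": 0,"dy": 0,"dz": -0.02,"rx": 0,"ry": 0,"rz": 0}
  ],
  "gripper": 0.5
}}

```text
time: 19.4
position: [0.4296, -0.1802, 0.0454]
tool_rot: [-0.127, 0.992, -0.0, 0.0]
ft_force: [-0.5, 0.2, -0.0]
grip_width: 0.0597
```

Run:
```python
from h import *
go(.5775,.249,.19,104.5)
```

```text
d [-0.2513  0.378  -0.1448] r [-0.04  0.02  0.1 ] | pos [ 0.4296 -0.1802  0.0454] t 19.4 w 0.0597 F [-0.5  0.2 -0. ]
```

{"name": "step_arm", "arguments": {
  "targets": [
    {"dx": -0.01,"dy": 0.015,"dz": -0.05,"rx": 0,"ry": 0,"rz": 0},
    {"dx": -0.035,"dy": 0.053,"dz": -0.09,"rx": 0,"ry": 0,"rz": 0},
    {"dx": -0.067,"dy": 0.1,"dz": -0.13,"rx": 0,"ry": 0,"rz": 0},
    {"dx": -0.1,"dy": 0.15,"dz": -0.14,"rx": 0,"ry": 0,"rz": 0},
    {"dx": -0.133,"dy": 0.2,"dz": -0.15,"rx": 0,"ry": 0,"rz": 0}
  ]
}}

```text
time: 20.02
position: [0.5075, 0.0459, 0.1959]
tool_rot: [-0.127, 0.992, -0.001, 0.001]
ft_force: [0.8, -1.1, 0.2]
grip_width: 0.0594
```

Run:
```python
from h import *
go(.5775,.249,.14,104.5)
```

```text
d [-0.1187  0.179   0.0558] r [-0.09  0.1   0.07] | pos [0.5075 0.0459 0.1959] t 20.02 w 0.0594 F [ 0.8 -1.1  0.2]
```

{"name": "step_arm", "arguments": {
  "targets": [
    {"dx": -0.033,"dy": 0.05,"dz": 0,"rx": 0,"ry": 0,"rz": 0},
    {"dx": -0.067,"dy": 0.1,"dz": 0,"rx": 0,"ry": 0,"rz": 0},
    {"dx": -0.1,"dy": 0.15,"dz": 0.01,"rx": 0,"ry": 0,"rz": 0},
    {"dx": -0.118,"dy": 0.179,"dz": 0.03,"rx": 0,"ry": 0,"rz": 0},
    {"dx": -0.118,"dy": 0.179,"dz": 0.05,"rx": 0,"ry": 0,"rz": 0}
  ]
}}

```text
time: 20.65
position: [0.577, 0.2518, 0.1449]
tool_rot: [-0.129, 0.992, -0.0, 0.002]
ft_force: [0.1, -0.1, -0.8]
grip_width: 0.0597
```

Run:
```python
from h import *
go(.5775,.249,.1165,104.5)
```

```text
d [ 0.0003 -0.0028  0.0284] r [-0.06  0.17  0.29] | pos [0.577  0.2518 0.1449] t 20.65 w 0.0597 F [ 0.1 -0.1 -0.8]
```

{"name": "step_arm", "arguments": {
  "targets": [
    {"dx": 0,"dy": -0.003,"dz": 0.007,"rx": 0,"ry": 0,"rz": 0},
    {"dx": 0,"dy": -0.003,"dz": 0.014,"rx": 0,"ry": 0.2,"rz": 0.2},
    {"dx": 0,"dy": -0.003,"dz": 0.022,"rx": 0,"ry": 0.2,"rz": 0.2},
    {"dx": 0,"dy": -0.003,"dz": 0.0285,"rx": 0,"ry": 0.2,"rz": 0.2},
    {"dx": 0,"dy": -0.003,"dz": 0.0285,"rx": 0,"ry": 0.2,"rz": 0.2}
  ]
}}

```text
time: 21.28
position: [0.578, 0.2486, 0.1165]
tool_rot: [-0.127, 0.992, -0.001, -0.0]
ft_force: [-0.3, 0.2, -1.1]
grip_width: 0.0596
```

{"name": "step_arm", "arguments": {
  "targets": [
    {"dx": 0,"dy": 0,"dz": 0.0,"rx": 0,"ry": 0,"rz": 0},
    {"dx": 0,"dy": 0,"dz": 0.0,"rx": 0,"ry": 0,"rz": 0},
    {"dx": 0,"dy": 0,"dz": 0,"rx": 0,"ry": 0,"rz": 0},
    {"dx": 0,"dy": 0,"dz": -0.03,"rx": 0,"ry": 0,"rz": 0},
    {"dx": 0,"dy": -0.02,"dz": -0.07,"rx": 0,"ry": 0,"rz": 0}
  ],
  "gripper": 1
}}

```text
time: 21.9
position: [0.5818, 0.23, 0.1861]
tool_rot: [-0.128, 0.992, -0.0, -0.002]
ft_force: [1.7, -0.1, 0.8]
grip_width: 0.0863
```

Run:
```python
from h import *
go(.4293,-.0635,.18,104.5)
```

```text
d [ 0.2219 -0.2453  0.007 ] r [-0.03 -0.2   0.17] | pos [0.5818 0.23   0.1861] t 21.9 w 0.0863 F [ 1.7 -0.1  0.8]
```

{"name": "step_arm", "arguments": {
  "targets": [
    {"dx": 0.035,"dy": -0.04,"dz": -0.01,"rx": 0,"ry": 0,"rz": 0},
    {"dx": 0.073,"dy": -0.082,"dz": -0.01,"rx": 0,"ry": 0,"rz": 0},
    {"dx": 0.112,"dy": -0.124,"dz": -0.01,"rx": 0,"ry": 0,"rz": 0},
    {"dx": 0.15,"dy": -0.166,"dz": 0.0,"rx": 0,"ry": 0,"rz": 0},
    {"dx": 0.188,"dy": -0.208,"dz": 0.02,"rx": 0,"ry": 0,"rz": 0}
  ]
}}

```text
time: 22.52
position: [0.4527, -0.0204, 0.1676]
tool_rot: [-0.128, 0.992, -0.001, 0.0]
ft_force: [0.5, -1.0, 0.1]
grip_width: 0.0865
```

Run:
```python
from h import *
go(.4293,-.0635,.025,104.5)
```

```text
d [ 0.0336 -0.0353  0.1427] r [-0.16 -0.    0.22] | pos [ 0.4527 -0.0204  0.1676] t 22.52 w 0.0865 F [ 0.5 -1.   0.1]
```

{"name": "step_arm", "arguments": {
  "targets": [
    {"dx": 0.033,"dy": -0.035,"dz": 0.02,"rx": 0,"ry": 0,"rz": 0},
    {"dx": 0.033,"dy": -0.035,"dz": 0.05,"rx": 0,"ry": 0,"rz": 0},
    {"dx": 0.033,"dy": -0.035,"dz": 0.085,"rx": 0,"ry": 0,"rz": 0},
    {"dx": 0.033,"dy": -0.035,"dz": 0.105,"rx": 0,"ry": 0,"rz": 0},
    {"dx": 0.033,"dy": -0.035,"dz": 0.115,"rx": 0,"ry": 0,"rz": 0}
  ]
}}

```text
time: 23.15
position: [0.4297, -0.0631, 0.0519]
tool_rot: [-0.128, 0.992, -0.001, -0.0]
ft_force: [-0.1, 0.0, 0.0]
grip_width: 0.0871
```

Run:
```python
from h import *
go(.4293,-.0635,.025,104.5)
```

```text
d [ 0.0005 -0.0003  0.0269] r [-0.13 -0.05  0.21] | pos [ 0.4297 -0.0631  0.0519] t 23.15 w 0.0871 F [-0.1  0.   0. ]
```

{"name": "step_arm", "arguments": {
  "targets": [
    {"dx": 0,"dy": 0,"dz": 0.012,"rx": 0,"ry": 0,"rz": 0},
    {"dx": 0,"dy": 0,"dz": 0.022,"rx": 0,"ry": 0,"rz": 0},
    {"dx": 0,"dy": 0,"dz": 0.027,"rx": 0,"ry": 0,"rz": 0},
    {"dx": 0,"dy": 0,"dz": 0.027,"rx": 0,"ry": 0,"rz": 0},
    {"dx": 0,"dy": 0,"dz": 0.027,"rx": 0,"ry": 0,"rz": 0}
  ]
}}

```text
time: 23.78
position: [0.4299, -0.0632, 0.0251]
tool_rot: [-0.128, 0.992, -0.001, -0.0]
ft_force: [-0.1, 0.1, 0.6]
grip_width: 0.0868
```

{"name": "step_arm", "arguments": {
  "targets": [
    {"dx": 0,"dy": 0,"dz": 0,"rx": 0,"ry": 0,"rz": 0},
    {"dx": 0,"dy": 0,"dz": 0,"rx": 0,"ry": 0,"rz": 0},
    {"dx": 0,"dy": 0,"dz": 0,"rx": 0,"ry": 0,"rz": 0},
    {"dx": 0,"dy": 0,"dz": 0,"rx": 0,"ry": 0,"rz": 0},
    {"dx": 0,"dy": 0,"dz": -0.02,"rx": 0,"ry": 0,"rz": 0}
  ],
  "gripper": 0.5
}}

```text
time: 24.4
position: [0.4291, -0.0629, 0.0445]
tool_rot: [-0.128, 0.992, -0.001, -0.001]
ft_force: [-0.4, 0.1, -0.3]
grip_width: 0.0596
```

Run:
```python
from h import *
go(.5775,.249,.21,104.5)
```

```text
d [-0.2223  0.2638 -0.1663] r [-0.05 -0.15  0.21] | pos [ 0.4291 -0.0629  0.0445] t 24.4 w 0.0596 F [-0.4  0.1 -0.3]
```

{"name": "step_arm", "arguments": {
  "targets": [
    {"dx": -0.005,"dy": 0.006,"dz": -0.055,"rx": 0,"ry": 0,"rz": 0},
    {"dx": -0.025,"dy": 0.03,"dz": -0.105,"rx": 0,"ry": 0,"rz": 0},
    {"dx": -0.06,"dy": 0.072,"dz": -0.14,"rx": 0,"ry": 0,"rz": 0},
    {"dx": -0.1,"dy": 0.119,"dz": -0.155,"rx": 0,"ry": 0,"rz": 0},
    {"dx": -0.14,"dy": 0.166,"dz": -0.155,"rx": 0,"ry": 0,"rz": 0}
  ]
}}

```text
time: 25.02
position: [0.5231, 0.1329, 0.2008]
tool_rot: [-0.128, 0.992, -0.001, 0.001]
ft_force: [1.1, -0.4, -1.6]
grip_width: 0.0598
```

Run:
```python
from h import *
go(.5775,.249,.16,104.5)
```

```text
d [-0.082   0.0986  0.0407] r [-0.11  0.07  0.19] | pos [0.5231 0.1329 0.2008] t 25.02 w 0.0598 F [ 1.1 -0.4 -1.6]
```

{"name": "step_arm", "arguments": {
  "targets": [
    {"dx": -0.035,"dy": 0.045,"dz": 0,"rx": 0,"ry": 0,"rz": 0},
    {"dx": -0.065,"dy": 0.08,"dz": 0,"rx": 0,"ry": 0,"rz": 0},
    {"dx": -0.082,"dy": 0.0985,"dz": 0.01,"rx": 0,"ry": 0,"rz": 0},
    {"dx": -0.082,"dy": 0.0985,"dz": 0.025,"rx": 0,"ry": 0,"rz": 0},
    {"dx": -0.082,"dy": 0.0985,"dz": 0.041,"rx": 0,"ry": 0,"rz": 0}
  ]
}}

```text
time: 25.65
position: [0.5763, 0.2481, 0.1583]
tool_rot: [-0.128, 0.992, -0.001, -0.001]
ft_force: [-1.0, -0.3, -0.4]
grip_width: 0.0596
```

Run:
```python
from h import *
go(.5775,.249,.136,104.5)
```

```text
d [-0.0015  0.0006  0.0223] r [-0.14 -0.08  0.18] | pos [0.5763 0.2481 0.1583] t 25.65 w 0.0596 F [-1.  -0.3 -0.4]
```

{"name": "step_arm", "arguments": {
  "targets": [
    {"dx": -0.001,"dy": 0,"dz": 0.006,"rx": 0,"ry": 0,"rz": 0},
    {"dx": -0.001,"dy": 0,"dz": 0.012,"rx": 0,"ry": 0,"rz": 0},
    {"dx": -0.001,"dy": 0,"dz": 0.018,"rx": 0,"ry": 0,"rz": 0},
    {"dx": -0.001,"dy": 0,"dz": 0.022,"rx": 0,"ry": 0,"rz": 0},
    {"dx": -0.001,"dy": 0,"dz": 0.022,"rx": 0,"ry": 0,"rz": 0}
  ]
}}

```text
time: 26.28
position: [0.5771, 0.2482, 0.1361]
tool_rot: [-0.128, 0.992, -0.001, -0.001]
ft_force: [0.1, -0.7, 0.2]
grip_width: 0.0594
```

{"name": "step_arm", "arguments": {
  "targets": [
    {"dx": 0,"dy": 0,"dz": 0.0,"rx": 0,"ry": 0,"rz": 0},
    {"dx": 0,"dy": 0,"dz": 0.0,"rx": 0,"ry": 0,"rz": 0},
    {"dx": 0,"dy": 0,"dz": 0,"rx": 0,"ry": 0,"rz": 0},
    {"dx": 0,"dy": 0,"dz": -0.03,"rx": 0,"ry": 0,"rz": 0},
    {"dx": 0,"dy": -0.02,"dz": -0.07,"rx": 0,"ry": 0,"rz": 0}
  ],
  "gripper": 1
}}

```text
time: 26.9
position: [0.5811, 0.2297, 0.2058]
tool_rot: [-0.129, 0.992, -0.001, -0.002]
ft_force: [0.5, -1.0, 0.2]
grip_width: 0.0863
```

Run:
```python
from h import *
go(.5446,-.0681,.12,104.5)
```

```text
d [ 0.1109 -0.2785  0.0868] r [-0.1  -0.27  0.29] | pos [0.5811 0.2297 0.2058] t 26.9 w 0.0863 F [ 0.5 -1.   0.2]
```

{"name": "step_arm", "arguments": {
  "targets": [
    {"dx": 0.022,"dy": -0.055,"dz": 0,"rx": 0,"ry": 0,"rz": 0},
    {"dx": 0.044,"dy": -0.11,"dz": 0,"rx": 0,"ry": 0,"rz": 0},
    {"dx": 0.066,"dy": -0.165,"dz": 0,"rx": 0,"ry": 0,"rz": 0},
    {"dx": 0.088,"dy": -0.22,"dz": 0.03,"rx": 0,"ry": 0,"rz": 0},
    {"dx": 0.11,"dy": -0.277,"dz": 0.07,"rx": 0,"ry": 0,"rz": 0}
  ]
}}

```text
time: 27.52
position: [0.5473, -0.0564, 0.1451]
tool_rot: [-0.129, 0.992, -0.002, -0.0]
ft_force: [-0.5, 0.1, -0.8]
grip_width: 0.0866
```

{"name": "step_arm", "arguments": {
  "targets": [
    {"dx": 0,"dy": 0,"dz": 0.01,"rx": 0,"ry": 0,"rz": 0},
    {"dx": 0,"dy": 0,"dz": 0.015,"rx": 0,"ry": 0,"rz": 0},
    {"dx": 0,"dy": 0,"dz": 0.015,"rx": 0,"ry": 0,"rz": 0},
    {"dx": 0,"dy": 0,"dz": 0.015,"rx": 0,"ry": 0,"rz": 0},
    {"dx": 0,"dy": 0,"dz": 0.015,"rx": 0,"ry": 0,"rz": 0}
  ]
}}

```text
time: 28.15
position: [0.5478, -0.0556, 0.1309]
tool_rot: [-0.13, 0.992, -0.002, 0.0]
ft_force: [0.3, -0.2, 1.2]
grip_width: 0.0871
```

Run:
```python
from h import *
go(.5446,-.0681,.034,104.5)
c=viewer.camera("wrist"); cv2.imwrite("pics/w4.png",c["img"]); print(proj(c,[.5446,-.0681,.038]))
t=viewer.camera("top"); np.savez("t5.npz",**t); big(t["img"],(50,100,215,240),4.5,"pics/stk.png")
```

```text
d [ 0.0062 -0.0108  0.0969] r [-0.27 -0.01  0.39] | pos [ 0.5478 -0.0556  0.1309] t 28.15 w 0.0871 F [ 0.3 -0.2  1.2]
[239.64407207 193.57294503]
```

View pics/w4.png

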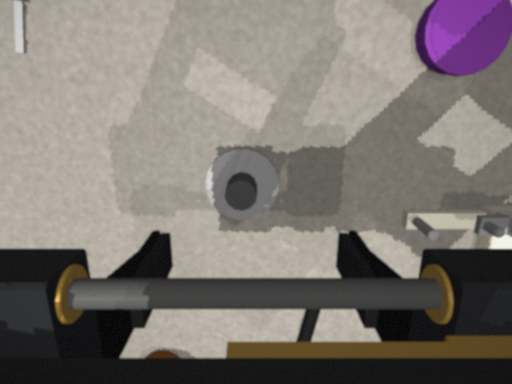

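View pics/stk.png

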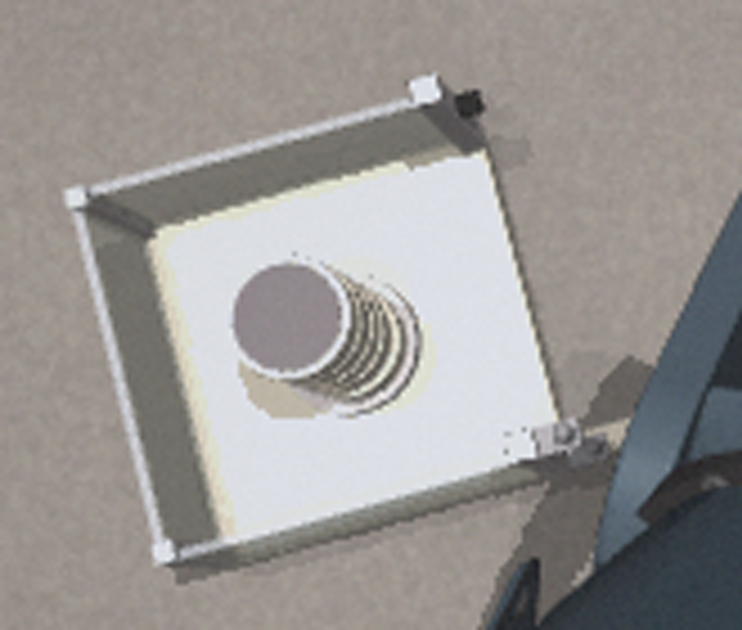

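The five-dish stack stands straight. The knob is at (241,190) in the wrist view, about 1 mm from prediction, so I go down onto it.

{"name": "step_arm", "arguments": {
  "targets": [
    {"dx": 0.006,"dy": -0.011,"dz": 0.015,"rx": 0,"ry": 0,"rz": 0},
    {"dx": 0.006,"dy": -0.011,"dz": 0.04,"rx": -0.2,"ry": 0,"rz": 0.3},
    {"dx": 0.006,"dy": -0.011,"dz": 0.065,"rx": -0.2,"ry": 0,"rz": 0.3},
    {"dx": 0.006,"dy": -0.011,"dz": 0.09,"rx": -0.2,"ry": 0,"rz": 0.3},
    {"dx": 0.006,"dy": -0.011,"dz": 0.095,"rx": -0.2,"ry": 0,"rz": 0.3}
  ]
}}

```text
time: 28.88
position: [0.543, -0.0688, 0.0335]
tool_rot: [-0.126, 0.992, 0.0, -0.002]
ft_force: [-1.0, 1.2, -0.1]
grip_width: 0.087
```

{"name": "step_arm", "arguments": {
  "targets": [
    {"dx": 0,"dy": 0,"dz": 0.002,"rx": 0,"ry": 0,"rz": 0},
    {"dx": 0,"dy": 0,"dz": 0.002,"rx": 0,"ry": 0,"rz": 0},
    {"dx": 0,"dy": 0,"dz": 0.002,"rx": 0,"ry": 0,"rz": 0},
    {"dx": 0,"dy": 0,"dz": 0.002,"rx": 0,"ry": 0,"rz": 0},
    {"dx": 0,"dy": 0,"dz": 0.002,"rx": 0,"ry": 0,"rz": 0}
  ],
  "gripper": 0.15,
  "force": 25
}}

```text
time: 29.5
position: [0.5432, -0.0688, 0.0318]
tool_rot: [-0.126, 0.992, 0.0, -0.002]
ft_force: [0.2, 0.2, 0.4]
grip_width: 0.0451
```

{"name": "step_arm", "arguments": {
  "targets": [
    {"dx": 0,"dy": 0,"dz": 0.0,"rx": 0,"ry": 0,"rz": 0},
    {"dx": 0,"dy": 0,"dz": 0.0,"rx": 0,"ry": 0,"rz": 0},
    {"dx": 0,"dy": 0,"dz": 0.0,"rx": 0,"ry": 0,"rz": 0},
    {"dx": 0,"dy": 0,"dz": 0.0,"rx": 0,"ry": 0,"rz": 0},
    {"dx": 0,"dy": 0,"dz": -0.02,"rx": 0,"ry": 0,"rz": 0}
  ]
}}

```text
time: 30.12
position: [0.5417, -0.0684, 0.0505]
tool_rot: [-0.126, 0.992, 0.001, -0.004]
ft_force: [-0.4, 1.4, -2.9]
grip_width: 0.0233
```

Run:
```python
from h import *
go(.5775,.249,.24,104.5)
t=dict(np.load("t5.npz")); P=cloud(t).reshape(-1,3)
m=(P[:,2]>.123)&(P[:,2]<.138)&(np.hypot(P[:,0]-.577,P[:,1]-.247)<.045);Q=P[m]
print(m.sum(),Q.mean(0),cv2.minEnclosingCircle((Q[:,:2]*1000).astype(np.float32)))
```

```text
d [-0.1128  0.2989 -0.1894] r [ 0.19 -0.43  0.03] | pos [ 0.5417 -0.0684  0.0505] t 30.12 w 0.0233 F [-0.4  1.4 -2.9]
624 [0.57568135 0.24636923 0.12830703] ((576.225830078125, 246.9203338623047), 30.597169876098633)
```

{"name": "step_arm", "arguments": {
  "targets": [
    {"dx": -0.005,"dy": 0.013,"dz": -0.05,"rx": 0,"ry": 0,"rz": 0},
    {"dx": -0.021,"dy": 0.055,"dz": -0.095,"rx": 0,"ry": 0,"rz": 0},
    {"dx": -0.04,"dy": 0.105,"dz": -0.14,"rx": 0,"ry": 0,"rz": 0},
    {"dx": -0.06,"dy": 0.16,"dz": -0.165,"rx": 0,"ry": 0,"rz": 0},
    {"dx": -0.079,"dy": 0.21,"dz": -0.17,"rx": 0,"ry": 0,"rz": 0}
  ]
}}

```text
time: 30.75
position: [0.5677, 0.1556, 0.2223]
tool_rot: [-0.126, 0.992, 0.001, -0.002]
ft_force: [-0.3, -0.5, -3.4]
grip_width: 0.0234
```

Run:
```python
from h import *
go(.577,.250,.19,104.5)
```

```text
d [-0.0328  0.089   0.0323] r [ 0.12 -0.25 -0.02] | pos [0.5677 0.1556 0.2223] t 30.75 w 0.0234 F [-0.3 -0.5 -3.4]
```

{"name": "step_arm", "arguments": {
  "targets": [
    {"dx": -0.016,"dy": 0.045,"dz": 0,"rx": 0,"ry": 0,"rz": 0},
    {"dx": -0.03,"dy": 0.08,"dz": 0,"rx": 0,"ry": 0,"rz": 0},
    {"dx": -0.033,"dy": 0.089,"dz": 0.01,"rx": 0,"ry": 0,"rz": 0},
    {"dx": -0.033,"dy": 0.089,"dz": 0.025,"rx": 0,"ry": -0.2,"rz": 0},
    {"dx": -0.033,"dy": 0.089,"dz": 0.03,"rx": 0,"ry": -0.2,"rz": 0}
  ]
}}

```text
time: 31.38
position: [0.5756, 0.2483, 0.1898]
tool_rot: [-0.125, 0.992, 0.0, -0.003]
ft_force: [0.4, 0.1, -2.3]
grip_width: 0.0232
```

Run:
```python
from h import *
t=viewer.camera("top"); np.savez("t6.npz",**t)
s=viewer.camera("side"); big(s["img"],(110,200,260,380),3.3,"pics/p6s.png")
go(.577,.250,.163,104.5)
```

```text
d [-0.001   0.0014  0.0278] r [ 0.1  -0.25 -0.13] | pos [0.5765 0.2484 0.1908] t 31.48 w 0.0233 F [-0.1 -0.2 -1.8]
```

View pics/p6s.png

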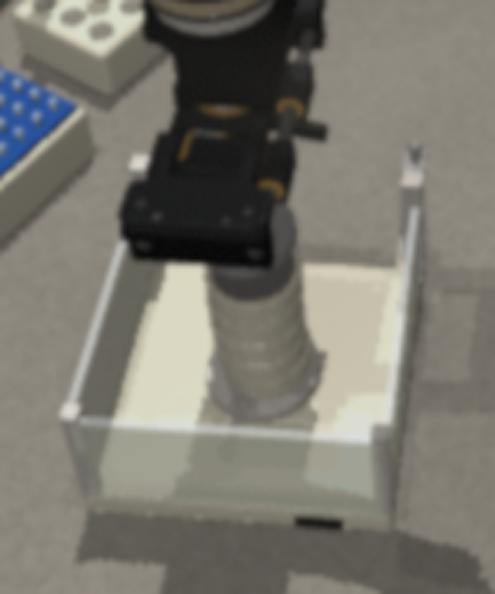

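The weight hangs level over the stack, so I lower it.

{"name": "step_arm", "arguments": {
  "targets": [
    {"dx": -0.001,"dy": 0.001,"dz": 0.008,"rx": 0,"ry": 0,"rz": 0},
    {"dx": -0.001,"dy": 0.001,"dz": 0.016,"rx": 0,"ry": -0.2,"rz": 0},
    {"dx": -0.001,"dy": 0.001,"dz": 0.022,"rx": 0,"ry": -0.2,"rz": 0},
    {"dx": -0.001,"dy": 0.001,"dz": 0.026,"rx": 0,"ry": -0.2,"rz": 0},
    {"dx": -0.001,"dy": 0.001,"dz": 0.027,"rx": 0,"ry": -0.2,"rz": 0}
  ]
}}

```text
time: 32.1
position: [0.5769, 0.2497, 0.1635]
tool_rot: [-0.125, 0.992, 0.001, -0.001]
ft_force: [0.5, 0.8, -3.0]
grip_width: 0.0236
```

{"name": "step_arm", "arguments": {
  "targets": [
    {"dx": 0,"dy": 0,"dz": 0.001,"rx": 0,"ry": 0,"rz": 0},
    {"dx": 0,"dy": 0,"dz": 0.001,"rx": 0,"ry": 0,"rz": 0},
    {"dx": 0,"dy": 0,"dz": 0.001,"rx": 0,"ry": 0,"rz": 0},
    {"dx": 0,"dy": 0,"dz": 0.001,"rx": 0,"ry": 0,"rz": 0},
    {"dx": 0,"dy": 0,"dz": 0.001,"rx": 0,"ry": 0,"rz": 0}
  ]
}}

```text
time: 32.72
position: [0.577, 0.2497, 0.1625]
tool_rot: [-0.125, 0.992, 0.001, -0.001]
ft_force: [0.6, 0.7, -3.0]
grip_width: 0.0231
```

{"name": "step_arm", "arguments": {
  "targets": [
    {"dx": 0,"dy": 0,"dz": 0.0005,"rx": 0,"ry": 0,"rz": 0},
    {"dx": 0,"dy": 0,"dz": 0.001,"rx": 0,"ry": 0,"rz": 0},
    {"dx": 0,"dy": 0,"dz": 0.0015,"rx": 0,"ry": 0,"rz": 0},
    {"dx": 0,"dy": 0,"dz": 0.0015,"rx": 0,"ry": 0,"rz": 0},
    {"dx": 0,"dy": 0,"dz": 0.0015,"rx": 0,"ry": 0,"rz": 0}
  ]
}}

```text
time: 33.35
position: [0.5772, 0.2497, 0.1619]
tool_rot: [-0.125, 0.992, 0.001, -0.0]
ft_force: [-2.9, -0.9, 5.9]
grip_width: 0.0232
```

Contact. I release slowly and lift clear.

{"name": "step_arm", "arguments": {
  "targets": [
    {"dx": 0,"dy": 0,"dz": 0,"rx": 0,"ry": 0,"rz": 0},
    {"dx": 0,"dy": 0,"dz": 0,"rx": 0,"ry": 0,"rz": 0},
    {"dx": 0,"dy": 0,"dz": 0,"rx": 0,"ry": 0,"rz": 0},
    {"dx": 0,"dy": 0,"dz": 0,"rx": 0,"ry": 0,"rz": 0},
    {"dx": 0,"dy": 0,"dz": 0,"rx": 0,"ry": 0,"rz": 0}
  ],
  "gripper": 0.6
}}

```text
time: 33.98
position: [0.5772, 0.2497, 0.1618]
tool_rot: [-0.125, 0.992, 0.001, -0.0]
ft_force: [1.4, 0.0, 1.0]
grip_width: 0.0513
```

{"name": "step_arm", "arguments": {
  "targets": [
    {"dx": 0,"dy": 0,"dz": -0.02,"rx": 0,"ry": 0,"rz": 0},
    {"dx": 0,"dy": 0,"dz": -0.05,"rx": 0,"ry": 0,"rz": 0},
    {"dx": 0,"dy": -0.03,"dz": -0.09,"rx": 0,"ry": 0,"rz": 0},
    {"dx": 0,"dy": -0.08,"dz": -0.11,"rx": 0,"ry": 0,"rz": 0},
    {"dx": 0,"dy": -0.13,"dz": -0.11,"rx": 0,"ry": 0,"rz": 0}
  ]
}}

```text
time: 34.6
position: [0.6111, 0.1228, 0.2742]
tool_rot: [-0.126, 0.992, 0.001, 0.003]
ft_force: [1.4, 0.4, -0.3]
grip_width: 0.0525
```

Run:
```python
from h import *
c=viewer.camera("top"); np.savez("t7.npz",**c); P=cloud(c).reshape(-1,3)
def cen(lo,hi,r,X=(.577,.248)):
    m=(P[:,2]>lo)&(P[:,2]<hi)&(np.hypot(P[:,0]-X[0],P[:,1]-X[1])<r);Q=P[m]
    print(m.sum(),Q.mean(0).round(4),cv2.minEnclosingCircle((Q[:,:2]*1000).astype(np.float32)))
cen(.135,.150,.04); cen(.16,.18,.04)
big(c["img"],(50,100,215,240),4.5,"pics/stk7.png")
s=viewer.camera("side"); cv2.imwrite("pics/s7.png",s["img"]);big(s["img"],(110,200,260,380),3.3,"pics/s7b.png"); np.savez("s7.npz",**s)
big(c["img"],(310,90,450,230),4.2,"pics/d7.png")
go(.5775,.249,.24,104.5)
```

```text
19 [0.5946 0.2472 0.138 ] ((594.2749633789062, 248.0111846923828), 6.351572036743164)
2 [0.587  0.2427 0.1669] ((587.0469970703125, 242.65231323242188), 0.5920332670211792)
d [0.0012 0.1345 0.0321] r [-0.06  0.1  -0.42] | pos [0.6114 0.1189 0.2722] t 34.7 w 0.0522 F [-1.1 -1.1 -0.3]
```

View pics/stk7.png

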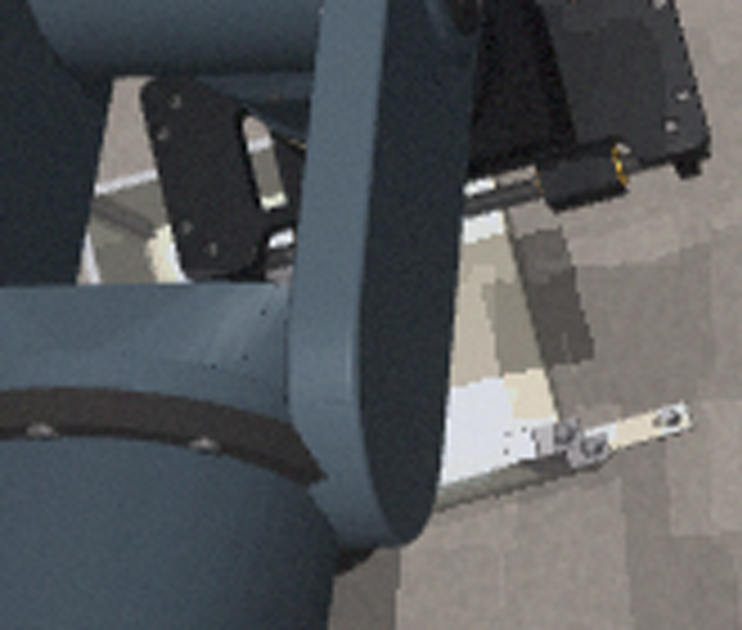

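View pics/s7b.png

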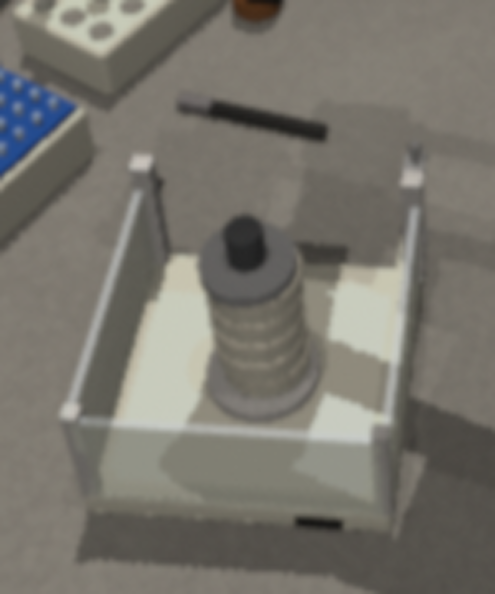

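View pics/d7.png

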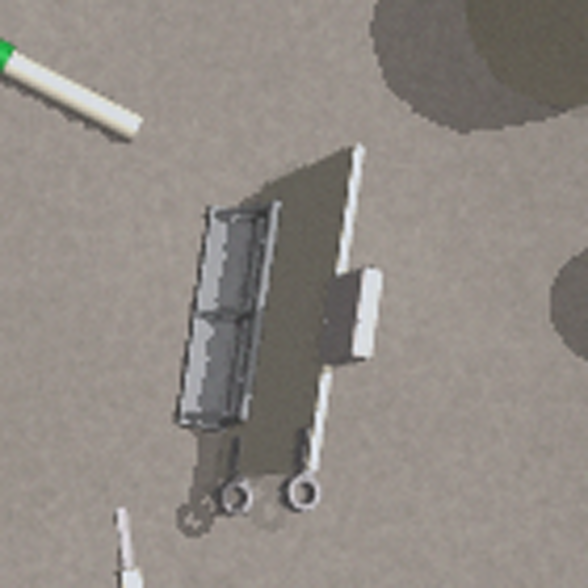

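View pics/s7.png

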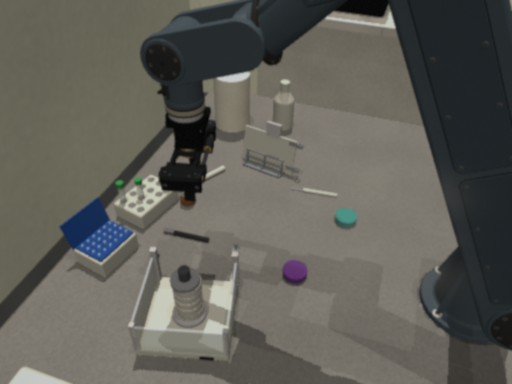

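The weight sits on the stack with its knob visible at (243,240) in the side crop. The door has slid a little along its stand: the grip was at (266,129) in the side view and is now at (272,128). I measure the door again and the pins more closely.

Run:
```python
from h import *
c=dict(np.load("t7.npz"))
f=lambda p,z: onz(c,310+(p[0]+.5)/4.2-.5,90+(p[1]+.5)/4.2-.5,z)
kh=f((303,491),.112); kl=f((237,497),.032)
print("kh",kh,"kl",kl)
gc=[f(p,.151) for p in [(362,267),(383,268),(372,358),(352,356)]]; g=np.mean(gc,0); print("grip",g, "corners",np.round(gc,4).tolist())
pe=f((357,147),.116); pk=f((313,470),.116); print("panel",pe,pk)
for a,b in [(pe,pk),(gc[0],gc[3]),(gc[1],gc[2])]:
    d=b-a; print(np.degrees(np.arctan2(d[1],d[0])), np.linalg.norm(d))
print("grip->kh",np.linalg.norm((kh-g)[:2]),np.degrees(np.arctan2(*(kh-g)[1::-1])))
# cloud of grip
P=cloud(c).reshape(-1,3); m=(P[:,2]>.135)&(P[:,2]<.165)&(P[:,0]>.45)&(P[:,0]<.75)&(P[:,1]>-.42)&(P[:,1]<-.22); Q=P[m]; print(m.sum(),Q.mean(0),Q.min(0),Q.max(0),cv2.minAreaRect((Q[:,:2]*1000).astype(np.float32)))
go(.57,-.33,.2,104.5)
```

```text
kh [ 0.49097572 -0.32503959  0.112     ] kl [ 0.49301582 -0.31180997  0.032     ]
grip [ 0.5768217  -0.34938588  0.151     ] corners [[0.5995, -0.3479, 0.151], [0.5989, -0.3583, 0.151], [0.5539, -0.3506, 0.151], [0.555, -0.3408, 0.151]]
panel [ 0.66934265 -0.36008282  0.116     ] [ 0.50138399 -0.3294516   0.116     ]
169.66435408237055 0.17072897042706162
170.91386189207066 0.04507252610701991
170.30062933201637 0.045646546201167294
grip->kh 0.08923156907235158 164.1664358896879
171 [ 0.57664357 -0.34829475  0.14494181] [ 0.5540759  -0.35884806  0.13519268] [ 0.59989026 -0.33836693  0.15147389] ((577.1996459960938, -349.4441223144531), (14.195978164672852, 46.265907287597656), 78.72798156738281)
d [ 0.1495 -0.4253  0.0724] r [-0.06  0.1  -0.42] | pos [0.6114 0.1189 0.2722] t 34.7 w 0.0522 F [-1.1 -1.1 -0.3]
```

Run:
```python
from h import *
s=dict(np.load("s7.npz")); big(s["img"],(220,105,345,190),6,"pics/d7s.png")
c=dict(np.load("top0.npz")); big(c["img"],(310,90,450,230),4.2,"pics/d0.png")
```

```text
(no output)
```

View pics/d7s.png

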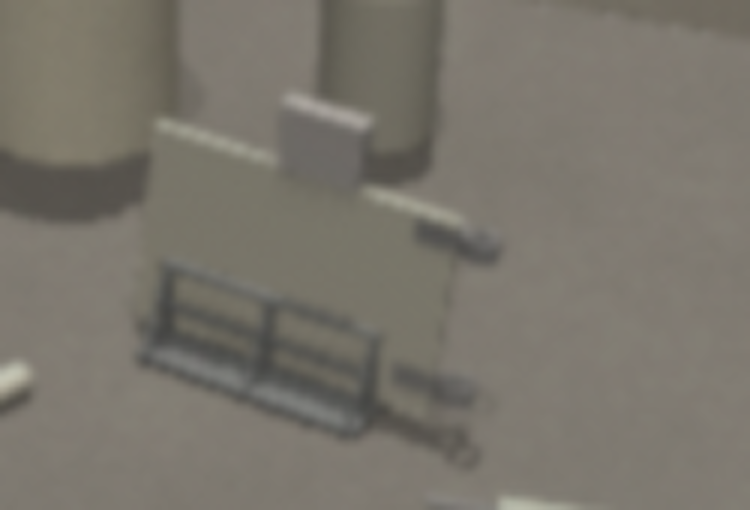

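View pics/d0.png

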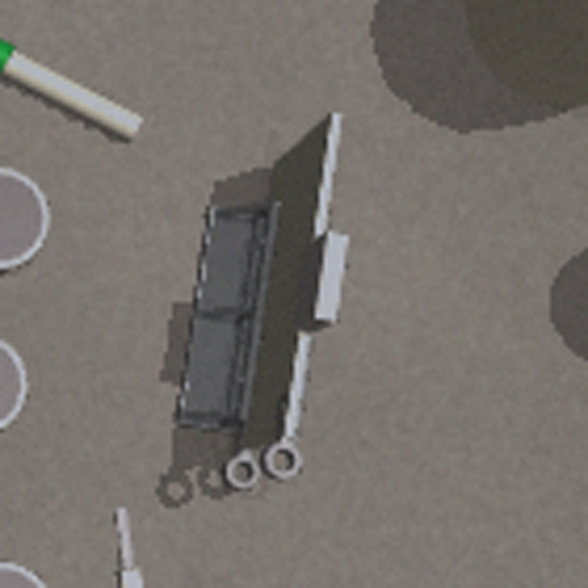

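Run:
```python
from h import *
c=dict(np.load("top0.npz"))
f=lambda p,z: onz(c,310+(p[0]+.5)/4.2-.5,90+(p[1]+.5)/4.2-.5,z)
n=np.array([np.cos(np.radians(80)),np.sin(np.radians(80))]); yv=np.array([-n[1],n[0]])
def sh(name,X): print(name,X.round(4),"n",round(float(n@X[:2]),4),"y",round(float(yv@X[:2]),4))
sh("kh",f((284,459),.112)); sh("kl",f((243,469),.032)); g=[f(p,.151) for p in [(329,233),(350,234),(336,322),(315,321)]]; sh("g",np.mean(g,0))
sh("pe",f((337,115),.116)); sh("pk",f((291,437),.116))
sh("railA",f((277,203),.051));sh("railB",f((244,420),.051)); sh("baseA",f((210,207),.006)); sh("baseB",f((180,425),.006)); sh("leftrailtopA",f((210,207),.051))
print("now")
c=dict(np.load("t7.npz"))
sh("kh",f((303,491),.112)); sh("kl",f((237,497),.032)); g=[f(p,.151) for p in [(362,267),(383,268),(372,358),(352,356)]]; sh("g",np.mean(g,0)); sh("pe",f((357,147),.116)); sh("pk",f((313,470),.116))
d=g[3]-g[0]; print(np.degrees(np.arctan2(d[1],d[0])))
```

```text
kh [ 0.5076 -0.316   0.112 ] n -0.2231 y -0.5547
kl [ 0.5086 -0.3158  0.032 ] n -0.2227 y -0.5557
g [ 0.5945 -0.333   0.151 ] n -0.2247 y -0.6433
pe [ 0.6865 -0.3505  0.116 ] n -0.2259 y -0.7369
pk [ 0.5185 -0.319   0.116 ] n -0.2241 y -0.566
railA [ 0.6549 -0.3359  0.051 ] n -0.2171 y -0.7032
railB [ 0.5341 -0.3125  0.051 ] n -0.215 y -0.5802
baseA [ 0.6631 -0.3099  0.006 ] n -0.19 y -0.7069
baseB [ 0.5363 -0.2876  0.006 ] n -0.1901 y -0.5781
leftrailtopA [ 0.6532 -0.2986  0.051 ] n -0.1806 y -0.6951
now
kh [ 0.491 -0.325  0.112] n -0.2348 y -0.54
kl [ 0.493  -0.3118  0.032 ] n -0.2215 y -0.5397
g [ 0.5768 -0.3494  0.151 ] n -0.2439 y -0.6287
pe [ 0.6693 -0.3601  0.116 ] n -0.2384 y -0.7217
pk [ 0.5014 -0.3295  0.116 ] n -0.2374 y -0.551
170.91386189207066
```

The door stood upright at first and now leans about 10° toward −y in its slot, slid about 15 mm. The slot centre line is known from the first picture, so I will close the jaws centred on it. That pulls the door upright, with the wrist camera over the knuckles. First I approach from above.

{"name": "step_arm", "arguments": {
  "targets": [
    {"dx": 0.02,"dy": -0.055,"dz": 0.0,"rx": 0,"ry": 0,"rz": 5},
    {"dx": 0.038,"dy": -0.11,"dz": 0.0,"rx": 0,"ry": 0,"rz": 10},
    {"dx": 0.057,"dy": -0.165,"dz": 0,"rx": 0,"ry": 0,"rz": 15},
    {"dx": 0.076,"dy": -0.22,"dz": 0,"rx": 0,"ry": 0,"rz": 20},
    {"dx": 0.095,"dy": -0.275,"dz": 0,"rx": 0,"ry": 0,"rz": 24}
  ],
  "gripper": 1
}}

```text
time: 35.33
position: [0.5859, -0.172, 0.2722]
tool_rot: [0.087, 0.996, 0.0, 0.001]
ft_force: [1.0, 0.0, -0.0]
grip_width: 0.0857
```

Run:
```python
from h import *
go(.5801,-.3302,.24,79.8)
```

```text
d [-0.0218 -0.1568  0.0322] r [0.02 0.11 0.17] | pos [ 0.5859 -0.172   0.2722] t 35.33 w 0.0857 F [ 1.  0. -0.]
```

{"name": "step_arm", "arguments": {
  "targets": [
    {"dx": -0.007,"dy": -0.05,"dz": 0.0,"rx": 0,"ry": 0,"rz": 0},
    {"dx": -0.014,"dy": -0.1,"dz": 0.0,"rx": 0,"ry": 0,"rz": 0},
    {"dx": -0.021,"dy": -0.148,"dz": 0.02,"rx": 0,"ry": 0,"rz": 0},
    {"dx": -0.022,"dy": -0.157,"dz": 0.03,"rx": 0,"ry": 0,"rz": 0},
    {"dx": -0.022,"dy": -0.157,"dz": 0.03,"rx": 0,"ry": 0,"rz": 0}
  ]
}}

```text
time: 35.95
position: [0.5795, -0.3297, 0.2406]
tool_rot: [0.088, 0.996, 0.001, -0.0]
ft_force: [0.1, -1.1, -0.4]
grip_width: 0.0872
```

Run:
```python
from h import *
c=viewer.camera("wrist"); cv2.imwrite("pics/w8.png",c["img"])
s=viewer.camera("side"); big(s["img"],(200,60,350,190),5,"pics/s8.png")
print(proj(c,[.5801,-.3302,.151]),proj(c,[.5768,-.3494,.151]))
go(.5801,-.3302,.138,79.8)
```

```text
[252.40712785 204.19011299] [225.40184768 204.36713965]
d [ 0.0003 -0.0017  0.1043] r [0.08 0.08 0.24] | pos [ 0.5805 -0.3287  0.2423] t 36.05 w 0.0871 F [ 0.3 -0.5  0.9]
```

View pics/w8.png

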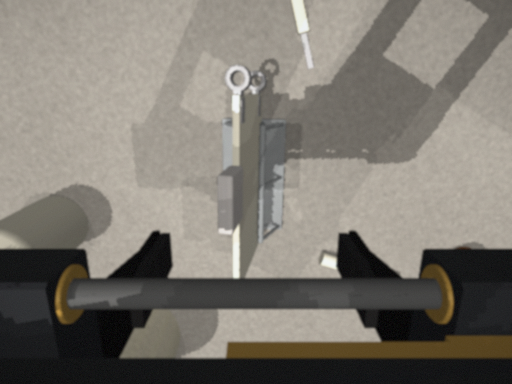

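View pics/s8.png

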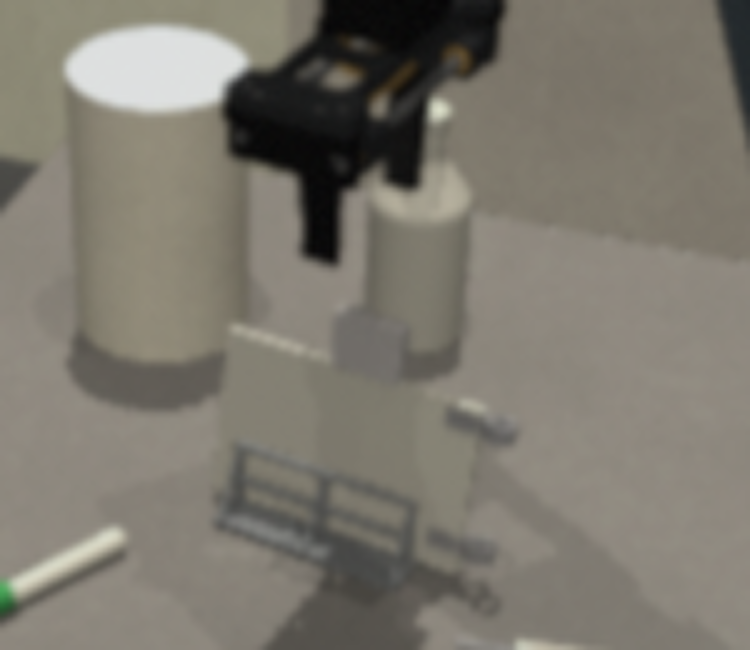

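The wrist view shows the grip at (227,200), near the predicted (225,204), and the knuckles at (237,78) and (258,80). I descend with the jaws straddling the grip.

{"name": "step_arm", "arguments": {
  "targets": [
    {"dx": 0,"dy": -0.001,"dz": 0.03,"rx": 0,"ry": 0,"rz": 0},
    {"dx": 0,"dy": -0.001,"dz": 0.06,"rx": 0,"ry": 0,"rz": 0},
    {"dx": 0,"dy": -0.001,"dz": 0.085,"rx": 0,"ry": 0,"rz": 0},
    {"dx": 0,"dy": -0.001,"dz": 0.104,"rx": 0,"ry": 0,"rz": 0},
    {"dx": 0,"dy": -0.001,"dz": 0.104,"rx": 0,"ry": 0,"rz": 0}
  ]
}}

```text
time: 36.67
position: [0.5802, -0.328, 0.1373]
tool_rot: [0.086, 0.996, 0.001, -0.0]
ft_force: [0.4, 0.0, 0.4]
grip_width: 0.0874
```

{"name": "step_arm", "arguments": {
  "targets": [
    {"dx": 0,"dy": 0,"dz": 0,"rx": 0,"ry": 0,"rz": 0},
    {"dx": 0,"dy": 0,"dz": 0,"rx": 0,"ry": 0,"rz": 0},
    {"dx": 0,"dy": 0,"dz": 0,"rx": 0,"ry": 0,"rz": 0},
    {"dx": 0,"dy": 0,"dz": 0,"rx": 0,"ry": 0,"rz": 0},
    {"dx": 0,"dy": 0,"dz": 0,"rx": 0,"ry": 0,"rz": 0}
  ],
  "gripper": 0.3,
  "force": 15
}}

```text
time: 37.3
position: [0.5803, -0.3283, 0.1375]
tool_rot: [0.086, 0.996, 0.001, -0.0]
ft_force: [-0.3, -0.2, 0.2]
grip_width: 0.045
```

{"name": "step_arm", "arguments": {
  "targets": [
    {"dx": 0,"dy": 0,"dz": 0,"rx": 0,"ry": 0,"rz": 0},
    {"dx": 0,"dy": 0,"dz": 0,"rx": 0,"ry": 0,"rz": 0},
    {"dx": 0,"dy": 0,"dz": 0,"rx": 0,"ry": 0,"rz": 0},
    {"dx": 0,"dy": 0,"dz": 0,"rx": 0,"ry": 0,"rz": 0},
    {"dx": 0,"dy": 0,"dz": 0,"rx": 0,"ry": 0,"rz": 0}
  ],
  "gripper": 0.0,
  "force": 20
}}

```text
time: 37.92
position: [0.5802, -0.3285, 0.1374]
tool_rot: [0.086, 0.996, 0.001, -0.0]
ft_force: [0.3, -0.8, -1.3]
grip_width: 0.012
```

Run:
```python
from h import *
c=viewer.camera("wrist"); cv2.imwrite("pics/w9.png",c["img"])
s=viewer.camera("side"); big(s["img"],(200,60,350,190),5,"pics/s9.png")
go(.5801,-.3302,.138,79.8); print(telemetry.get_obs()["moment"])
```

```text
d [-0.0002 -0.0017 -0.0006] r [ 0.13 -0.03  0.3 ] | pos [ 0.5802 -0.3285  0.1374] t 38.02 w 0.0121 F [-0.3  0.   0.3]
[-0.27786298  0.01646398 -0.107041  ]
```

View pics/w9.png

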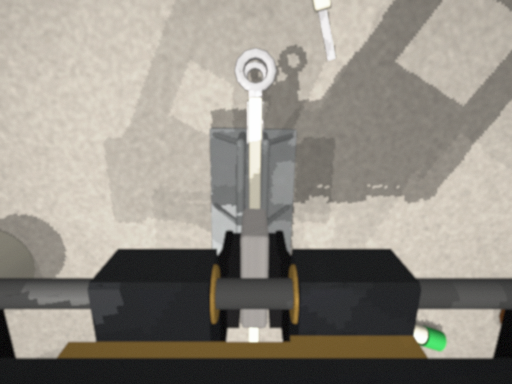

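View pics/s9.png

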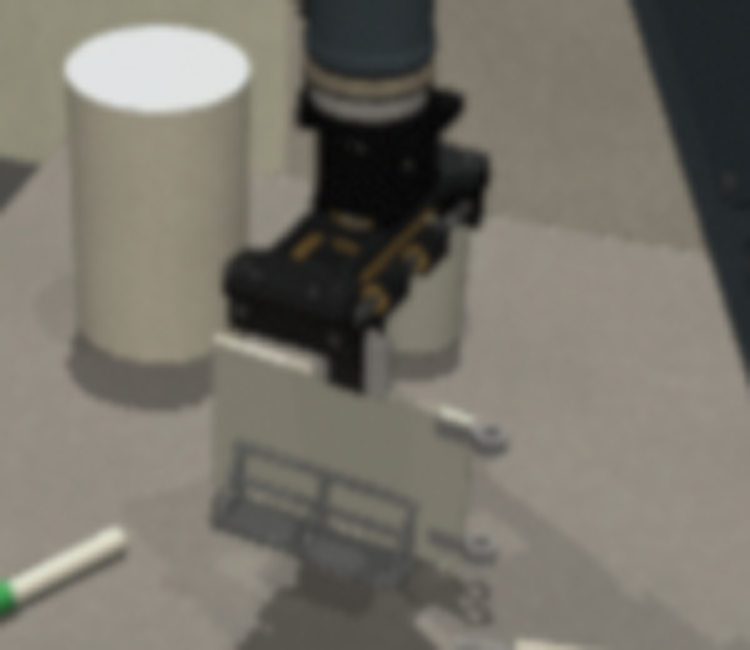

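The door is upright and firmly gripped, with the upper knuckle ring at (256,70) in the wrist view. I lift it straight up.

{"name": "step_arm", "arguments": {
  "targets": [
    {"dx": 0,"dy": 0,"dz": 0,"rx": 0,"ry": 0,"rz": 0},
    {"dx": 0,"dy": 0,"dz": -0.005,"rx": 0,"ry": 0,"rz": 0},
    {"dx": 0,"dy": 0,"dz": -0.015,"rx": 0,"ry": 0,"rz": 0},
    {"dx": 0,"dy": 0,"dz": -0.025,"rx": 0,"ry": 0,"rz": 0},
    {"dx": 0,"dy": 0,"dz": -0.035,"rx": 0,"ry": 0,"rz": 0}
  ],
  "force": 45
}}

```text
time: 38.65
position: [0.5804, -0.3285, 0.1735]
tool_rot: [0.086, 0.996, 0.001, 0.0]
ft_force: [0.2, -2.0, -2.5]
grip_width: 0.0119
```

{"name": "step_arm", "arguments": {
  "targets": [
    {"dx": 0,"dy": 0,"dz": -0.012,"rx": 0,"ry": 0,"rz": 0},
    {"dx": 0,"dy": 0,"dz": -0.025,"rx": 0,"ry": 0,"rz": 0},
    {"dx": 0,"dy": 0,"dz": -0.035,"rx": 0,"ry": 0,"rz": 0},
    {"dx": 0,"dy": 0,"dz": -0.042,"rx": 0,"ry": 0,"rz": 0},
    {"dx": 0,"dy": 0,"dz": -0.042,"rx": 0,"ry": 0,"rz": 0}
  ]
}}

```text
time: 39.28
position: [0.5806, -0.3287, 0.2161]
tool_rot: [0.086, 0.996, 0.001, 0.001]
ft_force: [0.2, -0.9, -1.9]
grip_width: 0.0117
```

Run:
```python
from h import *
c=viewer.camera("wrist"); cv2.imwrite("pics/w10.png",c["img"])
big(c["img"],(200,20,310,120),6,"pics/w10b.png"); np.savez("w10.npz",**c)
s=viewer.camera("side"); cv2.imwrite("pics/s10.png",s["img"])
s=telemetry.get_obs(); go(.5801,-.3302,.21,79.8)
z=s["position"][2]-.13+.106
for p in [(256,70)]:
    X=onz(c,*p,z); print(X, Rn.from_quat(s["tool_rot"]).inv().apply(X-s["position"]))
```

```text
d [-0.0003 -0.0018  0.0051] r [ 0.14 -0.04  0.31] | pos [ 0.5801 -0.3284  0.2151] t 39.38 w 0.0114 F [-0.2 -0.  -1.8]
[ 0.49495684 -0.31242954  0.1911453 ] [0.08662616 0.00104151 0.02405771]
```

View pics/w10b.png

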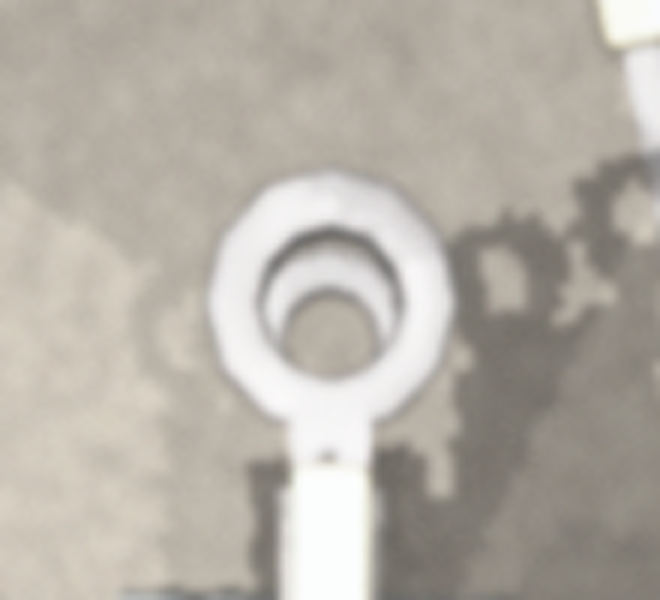

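View pics/s10.png

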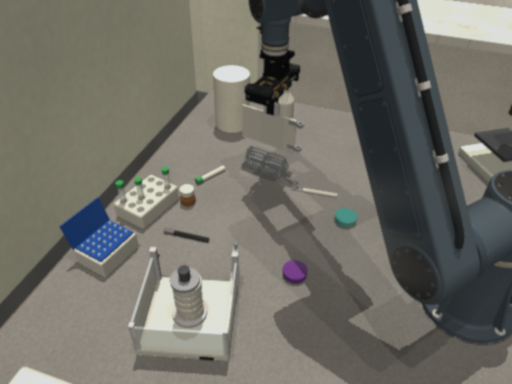

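The door is free of the stand at z ≈ 0.085, and the pen and scraper are undisturbed. I carry it, with no yaw change (about 25° open), to a point in front of the pins.

{"name": "step_arm", "arguments": {
  "targets": [
    {"dx": 0.003,"dy": 0.025,"dz": 0,"rx": 0,"ry": 0,"rz": 0},
    {"dx": 0.007,"dy": 0.07,"dz": 0,"rx": 0,"ry": 0,"rz": 0},
    {"dx": 0.014,"dy": 0.12,"dz": 0,"rx": 0,"ry": 0,"rz": 0},
    {"dx": 0.022,"dy": 0.17,"dz": 0,"rx": 0,"ry": 0,"rz": 0},
    {"dx": 0.028,"dy": 0.22,"dz": 0,"rx": 0,"ry": 0,"rz": 0}
  ]
}}

```text
time: 40.0
position: [0.5893, -0.1036, 0.2153]
tool_rot: [0.086, 0.996, 0.002, -0.001]
ft_force: [0.7, -0.3, -1.3]
grip_width: 0.0117
```

Run:
```python
from h import *
go(.604,.04,.19,79.8)
```

```text
d [0.0101 0.1439 0.0258] r [ 0.21 -0.14  0.33] | pos [ 0.5893 -0.1036  0.2153] t 40.0 w 0.0117 F [ 0.7 -0.3 -1.3]
```

{"name": "step_arm", "arguments": {
  "targets": [
    {"dx": 0.004,"dy": 0.05,"dz": 0,"rx": 0,"ry": 0,"rz": 0},
    {"dx": 0.007,"dy": 0.095,"dz": 0.01,"rx": 0,"ry": 0,"rz": 0},
    {"dx": 0.01,"dy": 0.13,"dz": 0.018,"rx": 0.1,"ry": 0,"rz": 0.3},
    {"dx": 0.01,"dy": 0.144,"dz": 0.026,"rx": 0.2,"ry": -0.1,"rz": 0.3},
    {"dx": 0.01,"dy": 0.144,"dz": 0.026,"rx": 0.2,"ry": -0.1,"rz": 0.3}
  ]
}}

```text
time: 40.62
position: [0.6031, 0.0413, 0.1889]
tool_rot: [0.088, 0.996, -0.0, -0.001]
ft_force: [0.2, -0.2, -2.1]
grip_width: 0.0118
```

Run:
```python
from h import *
c=viewer.camera("wrist"); cv2.imwrite("pics/w11.png",c["img"]); np.savez("w11.npz",**c)
t=viewer.camera("top"); big(t["img"],(60,100,260,250),4,"pics/t11.png")
go(.604,.1,.1835,79.8)
for z in (.131,.051,.116): print(z,proj(c,[.5185,.1165,z]))
```

```text
d [0.0108 0.0597 0.0062] r [-0.03 -0.05  0.01] | pos [0.604  0.0393 0.1898] t 40.73 w 0.0115 F [-0.2 -1.3 -2.4]
0.131 [361.28489378  55.64244324]
0.051 [330.06376155  65.54030794]
0.116 [353.62109895  58.07205418]
```

View pics/w11.png

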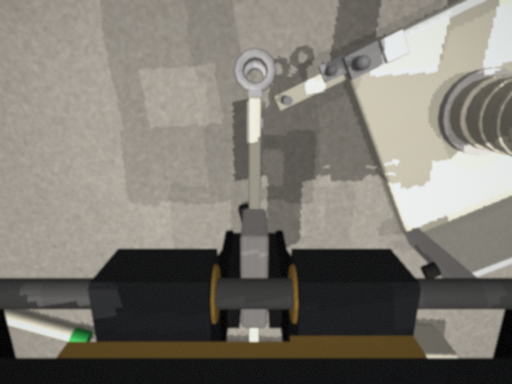

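View pics/t11.png

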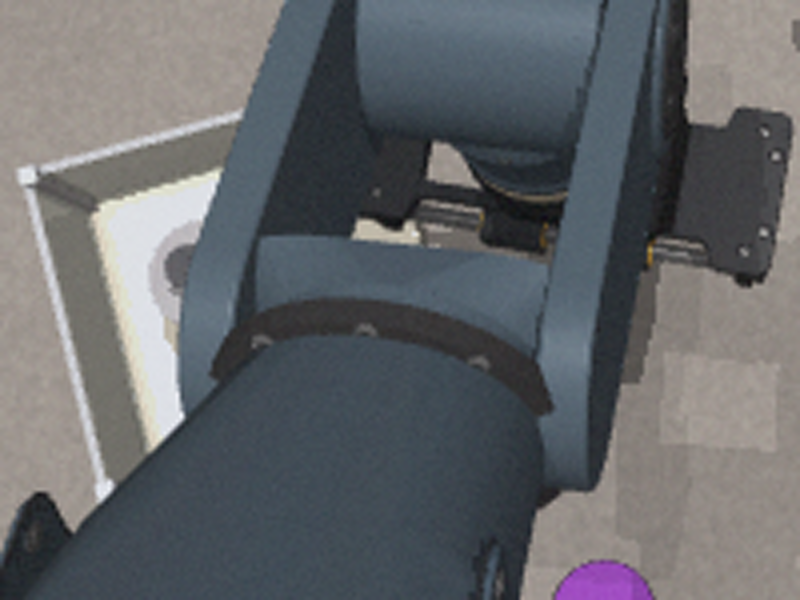

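Run:
```python
from h import *
c=dict(np.load("w11.npz")); big(c["img"],(225,20,425,120),4,"pics/w11b.png")
```

```text
(no output)
```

View pics/w11b.png

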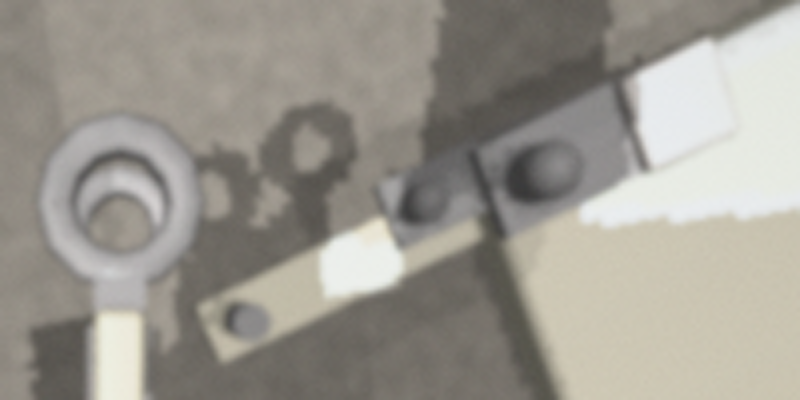

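```bash
cat >> h.py <<'E'
def rel(c,s,u,v,z):
    X=onz(c,u,v,z); return X.round(4), Rn.from_quat(s["tool_rot"]).inv().apply(X-s["position"]).round(4)
E
python3 - <<'E'
from h import *
c=dict(np.load("w11.npz")); s=telemetry.get_obs(); z0=s["position"][2]-.1315
px=lambda a,b:(225+(a+.5)/4-.5,20+(b+.5)/4-.5)
print("hi tip",rel(c,s,*px(553,166),.131)); print("hi base",rel(c,s,*px(530,181),.116))
print("lo tip",rel(c,s,*px(432,196),.051)); print("lo base",rel(c,s,*px(418,208),.036))
print("ring top",rel(c,s,*px(120,198),z0+.106)); print("bore low",rel(c,s,*px(120,222),z0+.014))
P=cloud(c); 
for a,b in [(530,175),(553,166),(120,140),(600,130)]:
    u,v=map(int,px(a,b)); print(P[v,u].round(4))
E
```

```text
hi tip (array([0.5215, 0.1171, 0.131 ]), array([0.095 , 0.062 , 0.0588]))
hi base (array([0.5226, 0.1182, 0.116 ]), array([0.094 , 0.0633, 0.0738]))
lo tip (array([0.5211, 0.1182, 0.051 ]), array([0.0955, 0.063 , 0.1388]))
lo base (array([0.5226, 0.1185, 0.036 ]), array([0.094 , 0.0636, 0.1538]))
ring top (array([0.5169, 0.0572, 0.1643]), array([0.0889, 0.0022, 0.0256]))
bore low (array([0.516 , 0.0576, 0.0723]), array([0.0897, 0.0024, 0.1176]))
[0.5218 0.1152 0.1262]
[0.5213 0.1174 0.1287]
[0.5103 0.0581 0.1629]
[0.5172 0.1288 0.1154]
```

{"name": "step_arm", "arguments": {
  "targets": [
    {"dx": 0.002,"dy": 0.02,"dz": 0.003,"rx": 0,"ry": 0,"rz": 0},
    {"dx": 0.004,"dy": 0.04,"dz": 0.006,"rx": 0,"ry": 0,"rz": 0},
    {"dx": 0.005,"dy": 0.055,"dz": 0.006,"rx": 0,"ry": 0,"rz": 0},
    {"dx": 0.005,"dy": 0.0605,"dz": 0.006,"rx": 0,"ry": 0,"rz": 0},
    {"dx": 0.005,"dy": 0.0605,"dz": 0.006,"rx": 0,"ry": 0,"rz": 0}
  ]
}}

```text
time: 41.35
position: [0.6099, 0.1003, 0.1838]
tool_rot: [0.088, 0.996, -0.0, -0.0]
ft_force: [0.5, -0.1, -1.9]
grip_width: 0.012
```

{"name": "step_arm", "arguments": {
  "targets": [
    {"dx": 0,"dy": 0,"dz": 0,"rx": 0,"ry": 0,"rz": 0},
    {"dx": 0,"dy": 0,"dz": 0,"rx": 0,"ry": 0,"rz": 0},
    {"dx": 0,"dy": 0,"dz": 0,"rx": 0,"ry": 0,"rz": 0},
    {"dx": 0,"dy": 0,"dz": 0,"rx": 0,"ry": 0,"rz": 0},
    {"dx": 0,"dy": 0,"dz": 0,"rx": 0,"ry": 0,"rz": 0}
  ]
}}

```text
time: 41.98
position: [0.6099, 0.1002, 0.1838]
tool_rot: [0.088, 0.996, -0.0, -0.0]
ft_force: [-0.1, 0.4, -1.7]
grip_width: 0.0117
```

Run:
```python
from h import *
c=viewer.camera("wrist"); np.savez("w12.npz",**c); big(c["img"],(205,20,305,120),6,"pics/w12b.png")
s=viewer.camera("side"); big(s["img"],(130,170,280,330),3.6,"pics/s12.png")
go(.604,.1,.1835,79.8)
```

```text
d [ 0.0058 -0.0013  0.0003] r [-0.04 -0.03  0.08] | pos [0.6099 0.1003 0.1838] t 42.08 w 0.0117 F [-0.3  0.4 -2.7]
```

View pics/w12b.png

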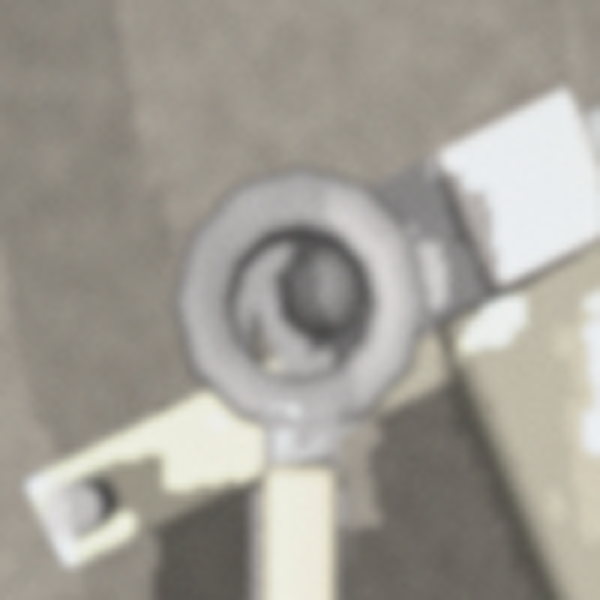

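View pics/s12.png

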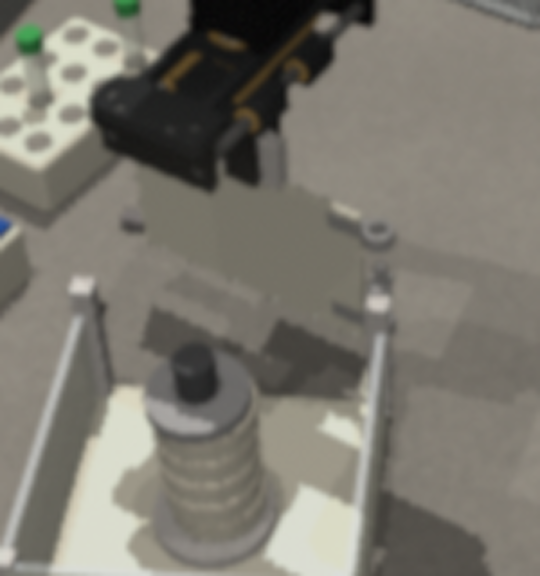

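Run:
```python
from h import *
c=dict(np.load("w12.npz")); s=telemetry.get_obs(); z0=s["position"][2]-.1315
px=lambda a,b:(205+(a+.5)/6-.5,20+(b+.5)/6-.5)
print("pin",rel(c,s,*px(323,292),.129)); 
print("ring outer top",rel(c,s,*px(301,299),z0+.106)); print("bore top",rel(c,s,*px(299,303),z0+.106))
print("rod",rel(c,s,*px(84,503),.036))
```

```text
pin (array([0.5222, 0.1187, 0.129 ]), array([0.0895, 0.0028, 0.0548]))
ring outer top (array([0.5239, 0.1163, 0.1583]), array([0.0875, 0.0007, 0.0255]))
bore top (array([0.5242, 0.1161, 0.1583]), array([0.0872, 0.0005, 0.0255]))
rod (array([0.5386, 0.0836, 0.036 ]), array([ 0.0672, -0.0289,  0.1478]))
```

The pin tip shows through the bore at crop (323,292), against the ring centre at (301,300). I correct by 2 mm in each axis, lower a little and look again.

{"name": "step_arm", "arguments": {
  "targets": [
    {"dx": 0.001,"dy": 0.001,"dz": 0,"rx": 0,"ry": 0,"rz": 0},
    {"dx": 0.002,"dy": 0.002,"dz": 0,"rx": 0,"ry": 0,"rz": 0},
    {"dx": 0.002,"dy": 0.002,"dz": 0.004,"rx": 0,"ry": 0,"rz": 0},
    {"dx": 0.002,"dy": 0.002,"dz": 0.009,"rx": 0,"ry": 0,"rz": 0},
    {"dx": 0.002,"dy": 0.002,"dz": 0.009,"rx": 0,"ry": 0,"rz": 0}
  ]
}}

```text
time: 42.7
position: [0.6078, 0.1026, 0.174]
tool_rot: [0.088, 0.996, -0.0, -0.001]
ft_force: [0.2, 0.1, -2.4]
grip_width: 0.0117
```

Run:
```python
from h import *
c=viewer.camera("wrist"); np.savez("w13.npz",**c); big(c["img"],(205,20,305,120),6,"pics/w13b.png")
go(.604,.1,.1835,79.8)
```

```text
d [ 0.0035 -0.0032 -0.0092] r [-0.05 -0.08  0.08] | pos [0.608  0.1026 0.1743] t 42.75 w 0.0115 F [-0.4 -0.2 -1.9]
```

View pics/w13b.png

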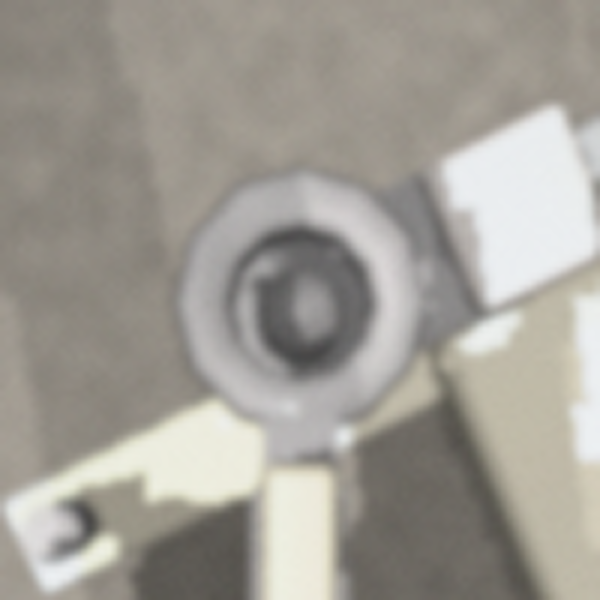

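Run:
```python
from h import *
c=dict(np.load("w13.npz")); s=telemetry.get_obs(); z0=s["position"][2]-.1315
px=lambda a,b:(205+(a+.5)/6-.5,20+(b+.5)/6-.5)
print("pin",rel(c,s,*px(310,310),.129)); 
print("ring outer top",rel(c,s,*px(301,299),z0+.106)); print("bore top",rel(c,s,*px(299,303),z0+.106))
```

```text
pin (array([0.5217, 0.1195, 0.129 ]), array([0.0878, 0.0015, 0.0454]))
ring outer top (array([0.5217, 0.1187, 0.1488]), array([0.0877, 0.0007, 0.0256]))
bore top (array([0.522 , 0.1185, 0.1488]), array([0.0874, 0.0006, 0.0256]))
```

Only 0.8 mm remains in dy. I lower in stages and watch the force.

{"name": "step_arm", "arguments": {
  "targets": [
    {"dx": 0.0003,"dy": 0.0008,"dz": 0,"rx": 0,"ry": 0,"rz": 0},
    {"dx": 0.0003,"dy": 0.0008,"dz": 0.002,"rx": 0,"ry": 0,"rz": 0},
    {"dx": 0.0003,"dy": 0.0008,"dz": 0.004,"rx": 0,"ry": 0,"rz": 0},
    {"dx": 0.0003,"dy": 0.0008,"dz": 0.006,"rx": 0,"ry": 0,"rz": 0},
    {"dx": 0.0003,"dy": 0.0008,"dz": 0.007,"rx": 0,"ry": 0,"rz": 0}
  ]
}}

```text
time: 43.38
position: [0.6078, 0.1034, 0.1671]
tool_rot: [0.088, 0.996, -0.0, -0.001]
ft_force: [-0.6, -0.4, -1.7]
grip_width: 0.0117
```

Run:
```python
from h import *
c=viewer.camera("wrist"); np.savez("w14.npz",**c); big(c["img"],(205,20,305,120),6,"pics/w14b.png")
go(.604,.1,.1535,79.8); s=telemetry.get_obs(); print(s["moment"])
```

```text
d [ 0.0031 -0.004   0.0135] r [-0.06 -0.11  0.07] | pos [0.6077 0.1034 0.167 ] t 43.42 w 0.0118 F [-0.3  0.4 -1.4]
[ 0.02709733 -0.01203609 -0.019535  ]
```

View pics/w14b.png

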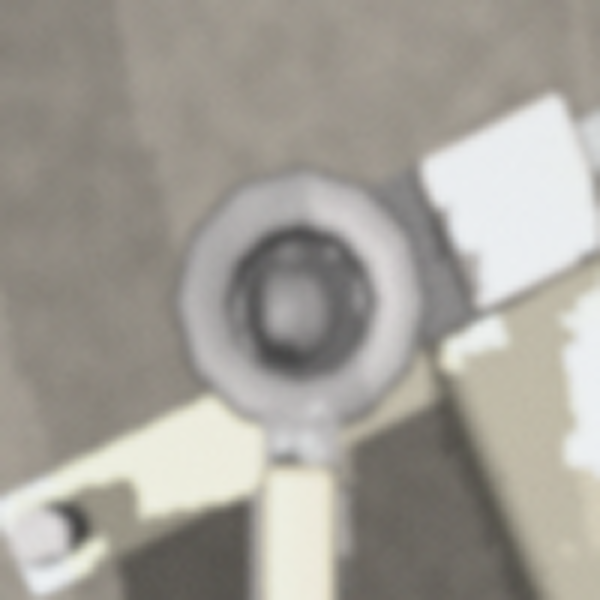

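The pin at (297,305) is concentric with the bore at (299,303), and there is no contact force. I continue down.

{"name": "step_arm", "arguments": {
  "targets": [
    {"dx": 0,"dy": 0,"dz": 0.002,"rx": 0,"ry": 0,"rz": 0},
    {"dx": 0,"dy": 0,"dz": 0.004,"rx": 0,"ry": 0,"rz": 0},
    {"dx": 0,"dy": 0,"dz": 0.006,"rx": 0,"ry": 0,"rz": 0},
    {"dx": 0,"dy": 0,"dz": 0.007,"rx": 0,"ry": 0,"rz": 0},
    {"dx": 0,"dy": 0,"dz": 0.007,"rx": 0,"ry": 0,"rz": 0}
  ]
}}

```text
time: 44.05
position: [0.6077, 0.1034, 0.1599]
tool_rot: [0.088, 0.996, -0.0, -0.001]
ft_force: [0.1, -0.9, -1.3]
grip_width: 0.0119
```

{"name": "step_arm", "arguments": {
  "targets": [
    {"dx": 0,"dy": 0,"dz": 0.001,"rx": 0,"ry": 0,"rz": 0},
    {"dx": 0,"dy": 0,"dz": 0.002,"rx": 0,"ry": 0,"rz": 0},
    {"dx": 0,"dy": 0,"dz": 0.003,"rx": 0,"ry": 0,"rz": 0},
    {"dx": 0,"dy": 0,"dz": 0.0035,"rx": 0,"ry": 0,"rz": 0},
    {"dx": 0,"dy": 0,"dz": 0.0035,"rx": 0,"ry": 0,"rz": 0}
  ]
}}

```text
time: 44.68
position: [0.6077, 0.1034, 0.1563]
tool_rot: [0.088, 0.996, -0.0, -0.001]
ft_force: [-0.9, 0.2, -2.5]
grip_width: 0.0117
```

Run:
```python
from h import *
c=viewer.camera("wrist"); big(c["img"],(205,20,305,120),6,"pics/w15b.png")
s=viewer.camera("side"); big(s["img"],(130,170,280,330),3.6,"pics/s15.png")
go(.604,.1,.1535,79.8); s=telemetry.get_obs(); print(s["moment"])
```

```text
d [ 0.003  -0.004   0.0029] r [-0.06 -0.11  0.08] | pos [0.6077 0.1034 0.1564] t 44.77 w 0.0117 F [ 0.2  0.5 -1.7]
[0.00512833 0.02295276 0.06970261]
```

View pics/w15b.png

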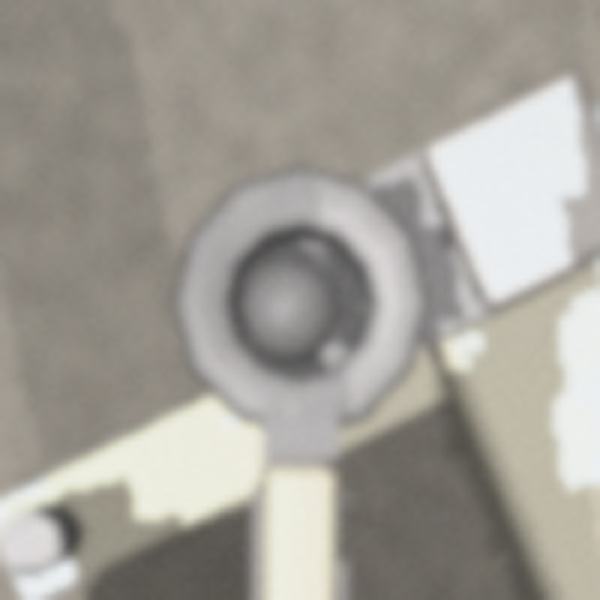

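View pics/s15.png

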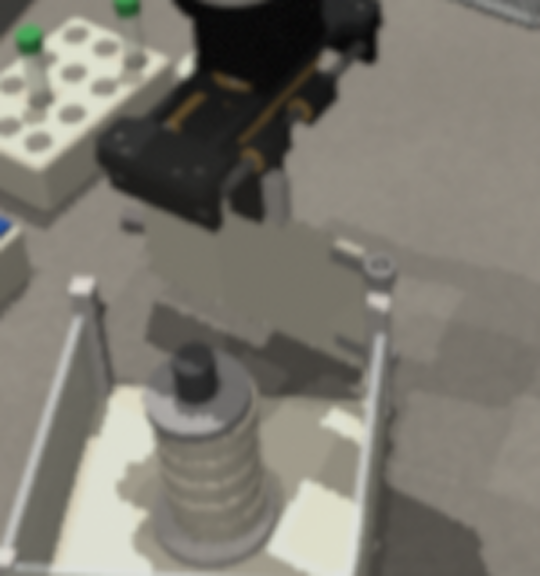

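The pin stands inside the bore, about 1 mm to the left. I nudge dy and lower to the seat.

{"name": "step_arm", "arguments": {
  "targets": [
    {"dx": 0,"dy": -0.0006,"dz": 0,"rx": 0,"ry": 0,"rz": 0},
    {"dx": 0,"dy": -0.0006,"dz": 0.001,"rx": 0,"ry": 0,"rz": 0},
    {"dx": 0,"dy": -0.0006,"dz": 0.002,"rx": 0,"ry": 0,"rz": 0},
    {"dx": 0,"dy": -0.0006,"dz": 0.003,"rx": 0,"ry": 0,"rz": 0},
    {"dx": 0,"dy": -0.0006,"dz": 0.003,"rx": 0,"ry": 0,"rz": 0}
  ]
}}

```text
time: 45.4
position: [0.6075, 0.1028, 0.1533]
tool_rot: [0.088, 0.996, -0.0, -0.001]
ft_force: [0.2, 0.0, -2.8]
grip_width: 0.0118
```

{"name": "step_arm", "arguments": {
  "targets": [
    {"dx": 0,"dy": 0,"dz": 0.0005,"rx": 0,"ry": 0,"rz": 0},
    {"dx": 0,"dy": 0,"dz": 0.001,"rx": 0,"ry": 0,"rz": 0},
    {"dx": 0,"dy": 0,"dz": 0.001,"rx": 0,"ry": 0,"rz": 0},
    {"dx": 0,"dy": 0,"dz": 0.001,"rx": 0,"ry": 0,"rz": 0},
    {"dx": 0,"dy": 0,"dz": 0.001,"rx": 0,"ry": 0,"rz": 0}
  ]
}}

```text
time: 46.02
position: [0.6079, 0.1028, 0.1528]
tool_rot: [0.088, 0.996, -0.0, -0.001]
ft_force: [0.2, -0.7, 4.2]
grip_width: 0.0119
```

The force went from −2.8 N to +4.2 N at TCP z = 0.153, so the door is seated. I relieve the grip and swing about the pin axis.

{"name": "step_arm", "arguments": {
  "targets": [
    {"dx": 0,"dy": 0,"dz": -0.0005,"rx": 0,"ry": 0,"rz": 0},
    {"dx": 0,"dy": 0,"dz": -0.0005,"rx": 0,"ry": 0,"rz": 0},
    {"dx": 0,"dy": 0,"dz": -0.0005,"rx": 0,"ry": 0,"rz": 0},
    {"dx": 0,"dy": 0,"dz": -0.0005,"rx": 0,"ry": 0,"rz": 0},
    {"dx": 0,"dy": 0,"dz": -0.0005,"rx": 0,"ry": 0,"rz": 0}
  ],
  "force": 10
}}

```text
time: 46.65
position: [0.6078, 0.1028, 0.1531]
tool_rot: [0.088, 0.996, -0.0, -0.001]
ft_force: [-0.1, 0.3, -1.5]
grip_width: 0.0123
```

Run:
```python
from h import *
c=viewer.camera("wrist"); big(c["img"],(205,20,305,120),6,"pics/w16b.png")
t=viewer.camera("side"); big(t["img"],(130,170,280,330),3.6,"pics/s16.png")
go(.604,.1,.1535,104.5)
```

```text
d [ 0.0033 -0.0034 -0.0003] r [ -0.04  -0.08 -24.62] | pos [0.6079 0.1028 0.1532] t 46.75 w 0.0122 F [ 0.3 -0.8 -0.5]
```

View pics/s16.png

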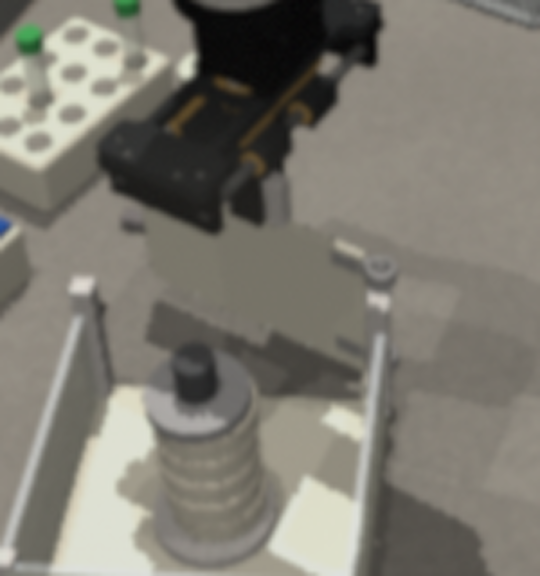

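View pics/w16b.png

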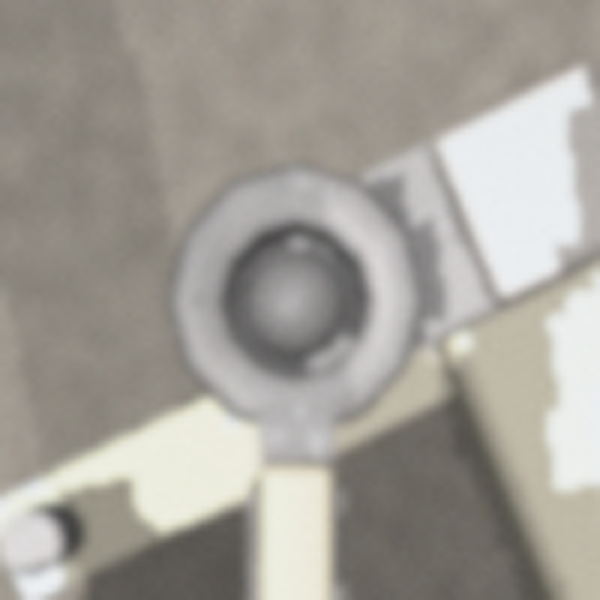

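The pin tip nearly fills the bore at (292,300), so the door hangs on the pins. I swing it.

{"name": "step_arm", "arguments": {
  "targets": [
    {"dx": 0.0001,"dy": 0.0061,"dz": 0,"rx": 0,"ry": 0,"rz": -4},
    {"dx": 0.0007,"dy": 0.0122,"dz": 0,"rx": 0,"ry": 0,"rz": -8},
    {"dx": 0.0017,"dy": 0.0183,"dz": 0,"rx": 0,"ry": 0,"rz": -12},
    {"dx": 0.0031,"dy": 0.0242,"dz": 0,"rx": 0,"ry": 0,"rz": -16},
    {"dx": 0.0042,"dy": 0.0272,"dz": 0,"rx": 0,"ry": 0,"rz": -18}
  ]
}}

```text
time: 47.38
position: [0.6085, 0.1306, 0.1532]
tool_rot: [-0.069, 0.998, -0.0, -0.001]
ft_force: [0.9, 0.2, -1.6]
grip_width: 0.0121
```

Run:
```python
from h import *
c=viewer.camera("wrist"); big(c["img"],(205,20,305,120),6,"pics/w17b.png");cv2.imwrite("pics/w17.png",c["img"])
go(.604,.1,.1535,104.5)
```

```text
d [ 0.0086 -0.0299 -0.0003] r [-0.01 -0.1  -6.5 ] | pos [0.6083 0.1308 0.1532] t 47.42 w 0.0122 F [-0.5  1.  -1.8]
```

View pics/w17b.png

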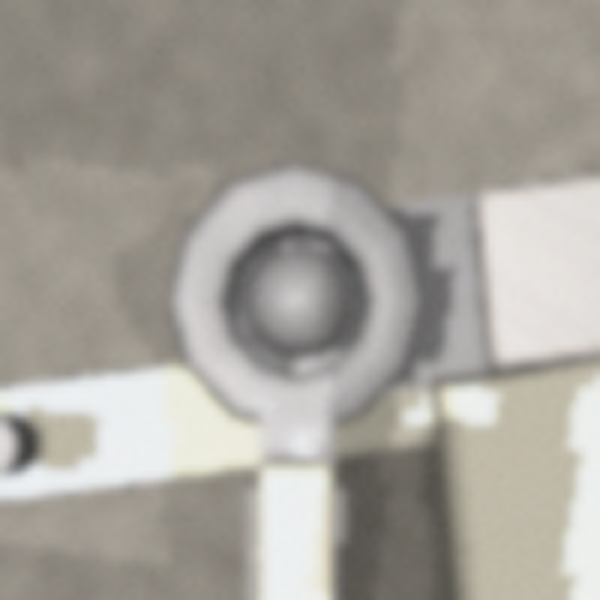

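View pics/w17.png

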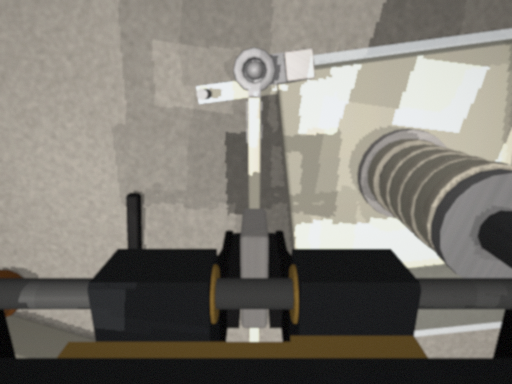

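Tracking is good: the pin stays centred in the bore at (293,300). By the bracket slope about 7.5° remains, so I finish gently.

{"name": "step_arm", "arguments": {
  "targets": [
    {"dx": 0,"dy": 0.0023,"dz": 0,"rx": 0,"ry": 0,"rz": -1.5},
    {"dx": 0,"dy": 0.0046,"dz": 0,"rx": 0,"ry": 0,"rz": -3},
    {"dx": 0.0002,"dy": 0.0069,"dz": 0,"rx": 0,"ry": 0,"rz": -4.5},
    {"dx": 0.0004,"dy": 0.0092,"dz": 0,"rx": 0,"ry": 0,"rz": -6},
    {"dx": 0.0004,"dy": 0.0092,"dz": 0,"rx": 0,"ry": 0,"rz": -6}
  ]
}}

```text
time: 48.05
position: [0.6066, 0.1401, 0.1532]
tool_rot: [-0.122, 0.993, -0.0, -0.001]
ft_force: [0.6, -0.4, -1.6]
grip_width: 0.0121
```

Run:
```python
from h import *
c=viewer.camera("wrist"); big(c["img"],(195,20,345,120),5,"pics/w18b.png")
t=viewer.camera("side"); big(t["img"],(120,170,270,330),3.6,"pics/s18.png")
go(.604,.1,.1535,104.5)
```

```text
d [ 0.0122 -0.0381 -0.0003] r [-0.01 -0.1  -0.5 ] | pos [0.6067 0.1399 0.1532] t 48.15 w 0.0123 F [ 0.2  0.9 -1.6]
```

View pics/w18b.png

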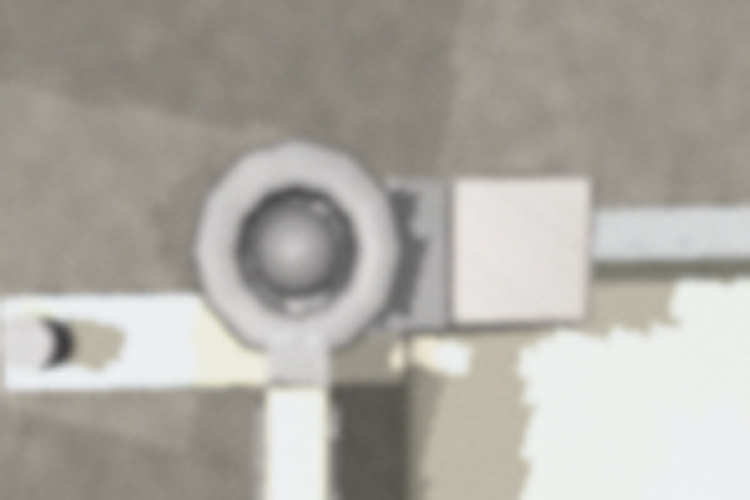

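View pics/s18.png

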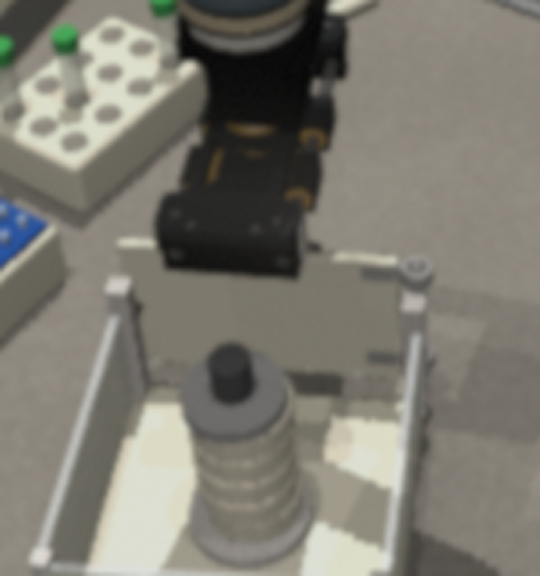

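{"name": "step_arm", "arguments": {
  "targets": [
    {"dx": 0,"dy": 0.0008,"dz": 0,"rx": 0,"ry": 0,"rz": -0.5},
    {"dx": 0,"dy": 0.0012,"dz": 0,"rx": 0,"ry": 0,"rz": -0.8},
    {"dx": 0,"dy": 0.0016,"dz": 0,"rx": 0,"ry": 0,"rz": -1},
    {"dx": 0,"dy": 0.0018,"dz": 0,"rx": 0,"ry": 0,"rz": -1.2},
    {"dx": 0,"dy": 0.0018,"dz": 0,"rx": 0,"ry": 0,"rz": -1.2}
  ]
}}

```text
time: 48.78
position: [0.6062, 0.1417, 0.1532]
tool_rot: [-0.132, 0.991, -0.0, -0.001]
ft_force: [-0.1, -0.1, -0.5]
grip_width: 0.012
```

Run:
```python
from h import *
go(.604,.1,.1535,104.5); print(telemetry.get_obs()["moment"])
```

```text
d [ 0.0131 -0.0396 -0.0003] r [-0.01 -0.1   0.7 ] | pos [0.6062 0.1417 0.1532] t 48.77 w 0.012 F [-0.1 -0.1 -0.5]
[ 0.01793232  0.02074167 -0.0075635 ]
```

{"name": "step_arm", "arguments": {
  "targets": [
    {"dx": 0,"dy": 0.0005,"dz": 0,"rx": 0,"ry": 0,"rz": -0.3},
    {"dx": 0,"dy": 0.001,"dz": 0,"rx": 0,"ry": 0,"rz": -0.6},
    {"dx": 0,"dy": 0.0015,"dz": 0,"rx": 0,"ry": 0,"rz": -1},
    {"dx": 0,"dy": 0.0015,"dz": 0,"rx": 0,"ry": 0,"rz": -1},
    {"dx": 0,"dy": 0.0015,"dz": 0,"rx": 0,"ry": 0,"rz": -1}
  ]
}}

```text
time: 49.4
position: [0.6059, 0.1428, 0.1532]
tool_rot: [-0.141, 0.99, -0.0, -0.001]
ft_force: [0.7, -1.5, -1.4]
grip_width: 0.0121
```

Run:
```python
from h import *
go(.604,.1,.1535,104.5); print(telemetry.get_obs()["moment"])
t=viewer.camera("side"); big(t["img"],(120,170,270,330),3.6,"pics/s19.png"); np.savez("s19.npz",**t)
c=viewer.camera("wrist"); cv2.imwrite("pics/w19.png",c["img"])
```

```text
d [ 0.0138 -0.0406 -0.0002] r [-0.03 -0.09  1.69] | pos [0.6059 0.1428 0.1532] t 49.4 w 0.0121 F [ 0.7 -1.5 -1.4]
[-0.46777436 -0.07041981 -0.22091464]
```

View pics/s19.png

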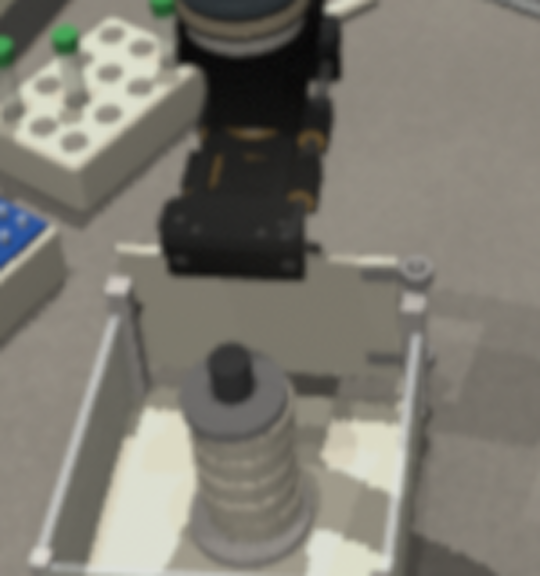

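View pics/w19.png

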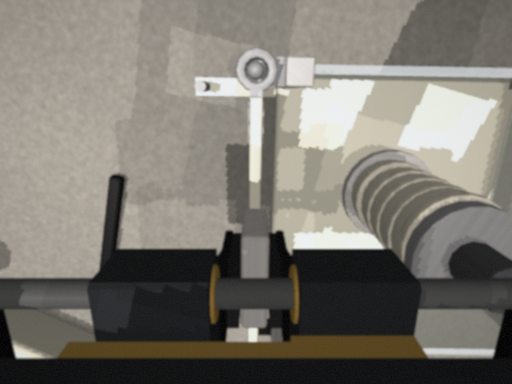

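The moment rose to 0.47 N m and the bracket is now square to the door in the view, so it rests on the stop. I release and lift straight up.

{"name": "step_arm", "arguments": {
  "targets": [
    {"dx": 0,"dy": 0,"dz": 0,"rx": 0,"ry": 0,"rz": 0},
    {"dx": 0,"dy": 0,"dz": 0,"rx": 0,"ry": 0,"rz": 0},
    {"dx": 0,"dy": 0,"dz": 0,"rx": 0,"ry": 0,"rz": 0},
    {"dx": 0,"dy": 0,"dz": 0,"rx": 0,"ry": 0,"rz": 0},
    {"dx": 0,"dy": 0,"dz": 0,"rx": 0,"ry": 0,"rz": 0}
  ],
  "gripper": 0.45
}}

```text
time: 50.12
position: [0.6059, 0.143, 0.1532]
tool_rot: [-0.141, 0.99, -0.0, -0.001]
ft_force: [0.5, -0.4, -1.1]
grip_width: 0.039
```

{"name": "step_arm", "arguments": {
  "targets": [
    {"dx": 0,"dy": 0,"dz": -0.01,"rx": 0,"ry": 0,"rz": 0},
    {"dx": 0,"dy": 0,"dz": -0.03,"rx": 0,"ry": 0,"rz": 0},
    {"dx": 0,"dy": 0,"dz": -0.06,"rx": 0,"ry": 0,"rz": 0},
    {"dx": 0,"dy": 0,"dz": -0.09,"rx": 0,"ry": 0,"rz": 0},
    {"dx": 0,"dy": 0,"dz": -0.11,"rx": 0,"ry": 0,"rz": 0}
  ]
}}

```text
time: 50.75
position: [0.6067, 0.1432, 0.2658]
tool_rot: [-0.141, 0.99, -0.0, 0.001]
ft_force: [0.8, 0.5, -0.5]
grip_width: 0.0391
```

Run:
```python
from h import *
c=viewer.camera("wrist"); cv2.imwrite("pics/w20.png",c["img"])
t=viewer.camera("side"); big(t["img"],(120,170,270,330),3.6,"pics/s20.png")
go(.58,-.1,.26,104.5)
```

```text
d [ 0.0946 -0.2258  0.0067] r [-0.1  0.3  1.7] | pos [0.6078 0.1432 0.2668] t 50.85 w 0.0392 F [ 0.2  0.  -0. ]
```

View pics/w20.png

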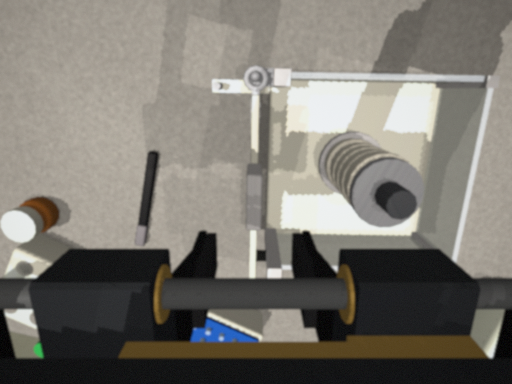

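View pics/s20.png

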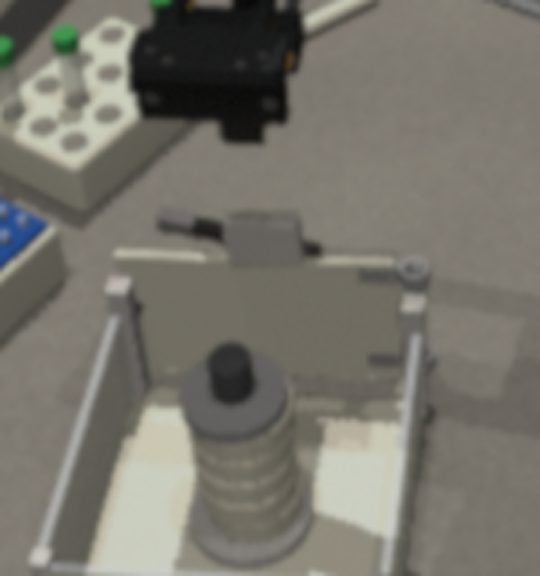

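The door hangs shut and the arm is clear. I back off for an unobstructed check.

{"name": "step_arm", "arguments": {
  "targets": [
    {"dx": 0.01,"dy": -0.04,"dz": -0.02,"rx": 0,"ry": 0,"rz": 0},
    {"dx": 0.02,"dy": -0.09,"dz": -0.02,"rx": 0,"ry": 0,"rz": 0},
    {"dx": 0.03,"dy": -0.14,"dz": -0.02,"rx": 0,"ry": 0,"rz": 0},
    {"dx": 0.04,"dy": -0.19,"dz": -0.02,"rx": 0,"ry": 0,"rz": 0},
    {"dx": 0.05,"dy": -0.24,"dz": -0.02,"rx": 0,"ry": 0,"rz": 0}
  ]
}}

```text
time: 51.48
position: [0.6262, -0.1026, 0.2861]
tool_rot: [-0.141, 0.99, -0.0, 0.002]
ft_force: [1.0, 0.5, 0.0]
grip_width: 0.0391
```

{"name": "step_arm", "arguments": {
  "targets": [
    {"dx": 0.01,"dy": -0.05,"dz": 0,"rx": 0,"ry": 0,"rz": 0},
    {"dx": 0.02,"dy": -0.1,"dz": 0,"rx": 0,"ry": 0,"rz": 0},
    {"dx": 0.03,"dy": -0.15,"dz": 0,"rx": 0,"ry": 0,"rz": 0},
    {"dx": 0.04,"dy": -0.17,"dz": 0,"rx": 0,"ry": 0,"rz": 0},
    {"dx": 0.04,"dy": -0.17,"dz": 0,"rx": 0,"ry": 0,"rz": 0}
  ]
}}

```text
time: 52.1
position: [0.6343, -0.2778, 0.285]
tool_rot: [-0.14, 0.99, 0.001, 0.001]
ft_force: [-0.8, 1.0, 0.0]
grip_width: 0.0392
```

Run:
```python
from h import *
c=viewer.camera("top"); np.savez("t21.npz",**c); cv2.imwrite("pics/t21.png",c["img"])
big(c["img"],(50,100,215,240),4.5,"pics/t21b.png")
t=viewer.camera("side"); cv2.imwrite("pics/s21.png",t["img"])
P=cloud(c).reshape(-1,3)
def cen(lo,hi,r,X=(.577,.248)):
    m=(P[:,2]>lo)&(P[:,2]<hi)&(np.hypot(P[:,0]-X[0],P[:,1]-X[1])<r);Q=P[m]
    print(m.sum(),Q.mean(0).round(4),cv2.minEnclosingCircle((Q[:,:2]*1000).astype(np.float32)))
cen(.132,.150,.045); cen(.158,.18,.04)
```

```text
511 [0.5773 0.2466 0.1383] ((578.6586303710938, 249.13211059570312), 30.13738250732422)
118 [0.578  0.248  0.1659] ((577.8406372070312, 249.33316040039062), 12.20175838470459)
```

View pics/t21b.png

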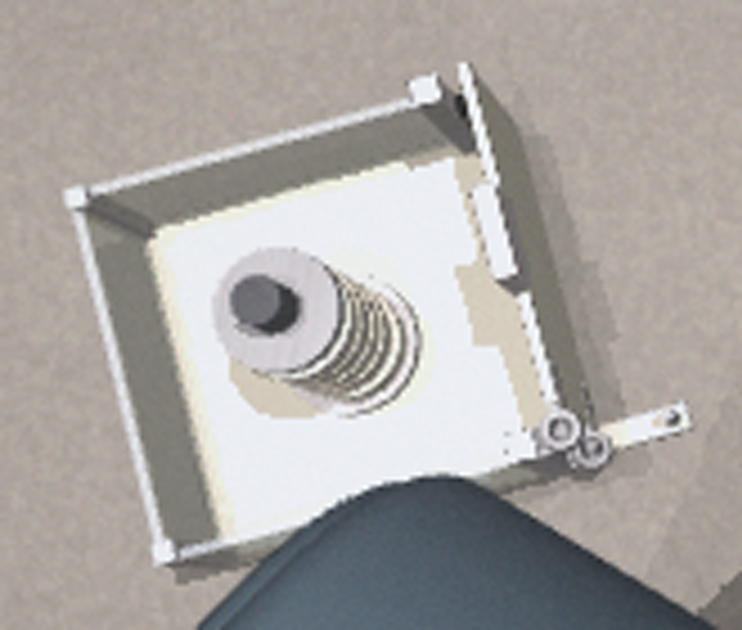

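View pics/s21.png

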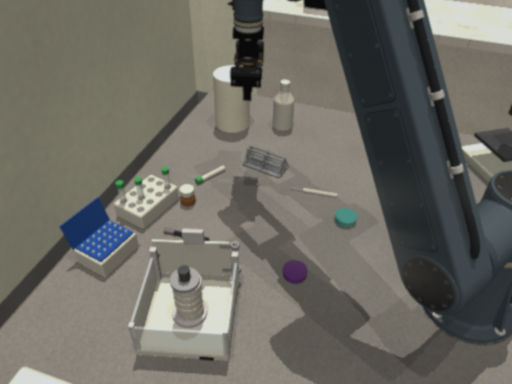

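Run:
```python
from h import *
c=dict(np.load("t21.npz"))
f=lambda p,z: onz(c,50+(p[0]+.5)/4.5-.5,100+(p[1]+.5)/4.5-.5,z)
a=f((463,66),.132); b=f((552,400),.132); d=b-a; print(a,b,np.linalg.norm(d),np.degrees(np.arctan2(d[1],d[0])))
print("kh",f((558,429),.128),"kl",f((591,447),.048))
s=telemetry.get_obs(); print(np.abs(s["joint_velocities"]).max(),s["time"])
```

```text
[0.69549469 0.16449074 0.132     ] [0.53461265 0.12134257 0.132     ] 0.16656768511514974 -164.9867236667745
kh [0.52130198 0.11923878 0.128     ] kl [0.51939251 0.1176215  0.048     ]
0.02136008422313712 52.2
```

The door line is at −165.0°, against the shaker's roughly −165.3°. The knuckles lie on the pins and the weight is within about 1 mm of the platform centre, so I hand in.

Run:
```python
from rig import robot
print(robot.hand_in())
```

```text
the job is handed in; nothing more can be done
None
```

The job is done and handed in at about 52 s. All five dishes are stacked on the platform with the weight on top, and the door hangs on both pins, shut against the stop. The hand-in reported no verdict, so what follows rests on my own checks.

- **Stack:** The first dish went down about 4 mm off centre, because my first platform estimate was off. I placed the other four and the weight on the corrected centre. At the end the weight measured (0.578, 0.249), within about 1 mm of the platform centre.
- **Door in the stand:** The door was knocked mid-run. It slid about 15 mm along its slot and leaned about 10°. Closing the jaws on the slot's centre line pulled it upright before I lifted it out.
- **Door on the pins:** I lined the knuckles up by watching the upper pin through the bore in the wrist camera. The door seated at the expected height, shown by a clear change in force.
- **Door shut:** Its angle measured −165.0°, against roughly −165.3° for the shaker. I judged contact with the stop from a moment rise of about 0.5 N m and did not measure the free edge against its shut place.
- **Rest of the bench:** The bystanders and the two coloured look-alikes appeared undisturbed in the final side view, and the gripper was well clear of everything.

My camera estimates of the pin position differed by about 4 mm between the top and wrist views. I relied on the wrist view to hang the door.

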